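# Empty the offcut pan and hold the scrap hopper's gate open

## Task

Empty the pan of wood offcuts into the plywood hopper while its gate is closed, and stand the pan back upright on the bench. Then pull the hopper's spring-return gate out by its upright handle until the handle is level with the pointer on the rail, so that all the offcuts drop into the box underneath, and finish while still holding the gate there with the fingers. Leave the other things on the bench where they are.

Things in the scene. Friction and masses are not known exactly. Their poses are not given: they have to be found in the camera images.
- pan: Loose steel offcut pan, about 0.28 kg empty. Origin: centre of its underside, below the handle; z up. Tray from x = -77 to +70 mm, y = +-46 mm, floor 4 mm thick, walls 46 mm high at +x and both y sides; the -x end has only a lip ramp, roughly facing the robot at the start. Five wood offcuts stand in it; tipping it 60 to 70 degrees, lip down, empties it.
- pan_handle (a point): Centre of the pan's handle, 96 mm above the pan's origin: a flat wooden board along the pan's y, 14 mm thick (pan x), 84 mm long, 26 mm high (83 to 109 mm above the pan's underside), between steel straps at y = +-44 mm. Grasp from above across its 14 mm.
- pan_lip (a point): Middle of the pan's lip edge, at pan x = -77 mm, 14 mm high; 92 mm wide along y. The ramp rises 16 degrees from x = -42 mm to here. The offcuts are poured over it.
- hopper: Plywood hopper fixed to the bench, yaw varies. Origin: on the bench under the centre of its mouth; z up. Outside 160 mm (x) by 154 mm (y), 165 mm high. Two rails at y = +-71 mm, top at z = 83 mm, run out from it to x = -252 mm, roughly towards the robot, and carry the gate.
- hopper_mouth (a point): Centre of the hopper's open mouth at rim height, 165 mm over the bench; inside 144 mm (hopper x) by 130 mm (y). The -x and +x ends slope in to a throat 72 mm (x) by 130 mm (y), closed below by the gate blade, top at z = 80.5 mm.
- catch_box (a point): Centre of the floor of the fixed catch box under the throat, 6 mm over the bench; inside 114 mm (hopper x) by 130 mm (y), walls up to z = 68 mm, far wall of clear plastic.
- gate: Sliding steel gate blade with an upright wooden handle plate at its robot-side end. Slides only along the hopper's -x (outwards); a spring pulls it shut: 3 N closed, about 8 N at the pointer, and it snaps back when let go. Travel 112 mm at most. Origin: foot of the handle's centre on the blade's top, z = 80.5 mm; axes as the hopper's. Closed: x = -128 mm in the hopper's frame.
- gate_handle (a point): Point to grasp on the gate's handle plate, 32 mm above its foot. The plate is 12 mm thick (hopper x), 50 mm wide (y), 50 mm high; grasp from above across its 12 mm, fingertips clear of the blade.
- marker: Dark steel clip on the rail at the hopper's +y side, 14 mm high, with a 3 mm thick pointer reaching 36 mm inwards just above the blade. Origin: on the rail's top at the pointer's x; axes as the hopper's. 76 to 98 mm farther out than the closed handle. The gate is at the mark when the handle plate's centre and the pointer have the same x in the hopper's frame.
- offcut0: Loose dowel stub, 26 mm diameter, 26 mm high, wood, about 14 g; origin at the centre of its underside as it starts, standing in the pan.
- offcut1: Loose block offcut, 26 x 22 x 24 mm high, wood, about 14 g; origin at the centre of its underside as it starts, standing in the pan.
- offcut2: Loose block offcut, 26 x 22 x 24 mm high, wood, about 14 g; origin at the centre of its underside as it starts, standing in the pan.
- offcut3: Loose dowel stub, 26 mm diameter, 26 mm high, wood, about 14 g; origin at the centre of its underside as it starts, standing in the pan.
- offcut4: Loose dowel stub, 26 mm diameter, 26 mm high, wood, about 14 g; origin at the centre of its underside as it starts, standing in the pan.
- glue: Bystander: white glue bottle, 54 mm diameter, 150 mm tall; origin at its underside. Leave it.
- tape: Bystander: grey tape measure case, 65 x 32 x 60 mm tall, with a 30 mm steel tongue; origin at its underside. Leave it.
- screwjar: Bystander: glass jar with steel lid, 64 mm diameter, 85 mm tall; origin at its underside. Leave it.
- screwdriver: Bystander: screwdriver lying on the bench, lies along its own x; origin at its underside. Leave it.
- sander: Bystander: hand sanding block with a wooden grip, 110 x 65 x 48 mm tall; origin at its underside. Leave it.
- square: Bystander: try square lying on the bench, 110 mm wooden stock along its y, 150 mm steel blade towards its +x; origin at its underside. Leave it.

How it is judged:
On the way, in this order (a step that is already met when the one before it is completed fails the run):
1. all five offcuts are in the hopper, on the closed gate (x of offcut0 in the frame of hopper between -0.08 and 0.08 m and y of offcut0 in the frame of hopper between -0.075 and 0.075 m and z of offcut0 in the frame of hopper between 0.076 and 0.175 m and x of offcut1 in the frame of hopper between -0.08 and 0.08 m and y of offcut1 in the frame of hopper between -0.075 and 0.075 m and z of offcut1 in the frame of hopper between 0.076 and 0.175 m and x of offcut2 in the frame of hopper between -0.08 and 0.08 m and y of offcut2 in the frame of hopper between -0.075 and 0.075 m and z of offcut2 in the frame of hopper between 0.076 and 0.175 m and x of offcut3 in the frame of hopper between -0.08 and 0.08 m and y of offcut3 in the frame of hopper between -0.075 and 0.075 m and z of offcut3 in the frame of hopper between 0.076 and 0.175 m and x of offcut4 in the frame of hopper between -0.08 and 0.08 m and y of offcut4 in the frame of hopper between -0.075 and 0.075 m and z of offcut4 in the frame of hopper between 0.076 and 0.175 m and x of gate in the frame of hopper above -0.133 m), for 0.2 s.
2. the pan stands upright on the bench, let go (height (world z) of pan below 0.008 m and angle between pan's own z axis and vertical below 0.1 rad and contact force between the fingers and pan below 0.1 N), for 0.2 s.
3. the fingers have pulled the gate's handle to the pointer (x of gate in the frame of marker between -0.007 and 0.007 m and contact force between the fingers and gate above 2 N), for 0.2 s.
At the end, for the whole second after the job is handed in: The gate's handle is held by the fingers (over 2 N) at rest within 7 mm of the pointer along the slide, all five offcuts lie in the catch box under the hopper, and the pan stands upright (within 0.1 rad) on the bench, not touched by the fingers (all of step 2 and all of step 3 and linear speed of gate below 0.02 m/s and x of offcut0 in the frame of hopper between -0.065 and 0.065 m and y of offcut0 in the frame of hopper between -0.075 and 0.075 m and z of offcut0 in the frame of hopper between 0 and 0.07 m and x of offcut1 in the frame of hopper between -0.065 and 0.065 m and y of offcut1 in the frame of hopper between -0.075 and 0.075 m and z of offcut1 in the frame of hopper between 0 and 0.07 m and x of offcut2 in the frame of hopper between -0.065 and 0.065 m and y of offcut2 in the frame of hopper between -0.075 and 0.075 m and z of offcut2 in the frame of hopper between 0 and 0.07 m and x of offcut3 in the frame of hopper between -0.065 and 0.065 m and y of offcut3 in the frame of hopper between -0.075 and 0.075 m and z of offcut3 in the frame of hopper between 0 and 0.07 m and x of offcut4 in the frame of hopper between -0.065 and 0.065 m and y of offcut4 in the frame of hopper between -0.075 and 0.075 m and z of offcut4 in the frame of hopper between 0 and 0.07 m); the arm keeps its last pose, push and grip.
It fails at once if a bystander is moved more than 30 mm (distance of any of glue, tape, screwjar, screwdriver, sander, square from where it was at the start of the episode above 0.03 m).
It also fails if it takes over 72 s, if anything falls off the work surface, if the arm or the gripper's body presses on something with over 40 N, if the wrist force passes 120 N, or if a joint passes its speed limit or range.

## Robot

A 6-joint arm with a two-finger parallel gripper is mounted at the origin on the work surface. World frame = base frame: x ahead of the robot, y to its left, z up, the work surface at z = 0. Lengths are in m, angles in rad, forces in N, time in s.
With the tool pointing down it reaches from about 0.3 to 0.775 m from the base axis. Payload 14.6 kg.
Tool frame: the origin (TCP) lies on the centre line of the jaws, within the pads' length; the fingertips stand 19 mm ahead of it and the grasp point (between the pads) is the TCP; y points along the fingers, x is the direction in which the jaws open and shut, and the axes are right-handed (so a half turn about y gives the same grasp; the last joint's range is limited). The gripper opens to 94 mm and grips with 3 to 60 N. Pads are 16 mm wide; open, the fingers measure 119 mm over their backs; the gripper's body (75 mm by 177 mm) begins 78 mm behind the grasp point.
Start: joints at [-1.179, 0.3, 1.521, -0, 1.321, -0.067], TCP at [0.244, -0.493, 0.224] pointing down, gripper open.
Joint ranges: [-3.03, 3.03], [-0.79, 2.21], [0.23, 2.52], [-1.04, 4.18], [0, 3.07], [-2.55, 2.55]. Speed limits (rad/s): [2.22, 2.22, 2.57, 3.14, 3.14, 3.14].

## Interface

Orientations are given as [roll, pitch, yaw] about the fixed x, y, z axes, in that order (R = Rz(yaw) Ry(pitch) Rx(roll)).
In Python, from station import get_obs, cams, workorder gives the robot as it stands.
- The arm moves only by the shell command python3 -m handwheel 'ROWS' [FORCE]. ROWS is JSON, a list of rows, each an object of numbers: "fingers": the opening, from -1 (shut) to 1 (fully open); "x", "y", "z": the shift along the tool's x, y, z in m; "spin": the turn about the tool's y in degrees. In form: [{"fingers": .., "x": .., "y": .., "z": .., "spin": ..}, ...]. A call has exactly 10 rows; each row is the pose to reach, as a shift and turn from the pose commanded when the call began, along the tool's axes at that moment; what a row does not reach only later rows make up. A row lasts 1/10 s, in which the tool goes at most 50 mm and 8.59 degrees, less where a joint would pass 70% of its speed; a pose out of reach is approached as far as the arm can. A call with a gripper value outside its range is refused whole. The fingers move at their own pace and stop on an object; FORCE is the grip in N (left out, the last holds). Time passes only in rows, so rows that repeat a pose let the fingers close, or fill a call up. It gives the time, the measured TCP pose, the force and the opening at its end, in the units of the state.
- get_obs(): the state, without advancing time (a new reading comes with each control period).
- cams.camera(name): name is "side" or "top" or "wrist"; returns (picture, depth): 480x640x3 uint8, red, green, blue; 480x640 float32, m along the optical axis (not along the pixel's ray), 0 where there is no reading.
- cams.get_calibration(name): a dict with "fx", "fy", "cx", "cy" (pixels), "dist" ([k1, k2, p1, p2, k3] as OpenCV has them; the pictures are not rectified), "view" (4x4, takes a point from world to camera coordinates). Camera axes: x right, y down, z forward; pixel columns grow to the right and rows downward; lengths in m; the calibration is good to about 2 mm. A picture is of the moment at which its call begins: read the wrist's pose just before it. get_calibration takes no time and is no camera call; for the wrist camera it gives the pose at the moment of the call.
- workorder.hand_in(): hands the job in, once; it reports no verdict.
The state is a dict: "time_s": time; "qpos": joint angles; "joint_vel": joint speeds; "tau": joint torques, N m; "ee_pos": TCP position; "eef_rot": TCP orientation; "force": force on the tool from outside, world axes, zero at the start; "moment": the same for the moment, N m; "grip_width": finger opening in m.
Only numpy, scipy, OpenCV 4.12 (cv2) and the standard library are available. Lean on these libraries where they do the work, as an engineer would, in place of code of your own. Each camera call takes 0.05 s, during which the arm holds its last target. There are 200 camera calls.

## Working session

There is one attempt and no reset: what is moved stays moved. The work goes in short steps, Python scripts to look and compute and a shell command to move; the robot and the scene stay as the last step left them, time stands still between calls to the robot, and variables do not carry over. Pictures are saved under pics/ and viewed, about 8 in all and at most 12, crops included, and the job is handed in when it is done.

```bash
ls; mkdir -p pics; cat > h.py <<'E'
import numpy as np,cv2
from station import get_obs,cams,workorder
from scipy.spatial.transform import Rotation as Ro
def shot(n):
    c=cams.get_calibration(n); im,d=cams.camera(n)
    return im,d,c
def cloud(d,c):
    v,u=np.mgrid[0:480,0:640]
    K=np.array([[c['fx'],0,c['cx']],[0,c['fy'],c['cy']],[0,0,1.]])
    p=cv2.undistortPoints(np.stack([u,v],-1).reshape(-1,1,2).astype(np.float64),K,np.array(c['dist'])).reshape(480,640,2)
    P=np.concatenate([p*d[...,None],d[...,None]],-1)
    V=np.array(c['view']);return (P-V[:3,3])@V[:3,:3]
def save(im,f): cv2.imwrite('pics/'+f,im[...,::-1])
def R(o=None):
    o=o or get_obs();return Ro.from_euler('xyz',o['eef_rot']).as_matrix()
def toolshift(dw): return R().T@np.array(dw)
E
python3 - <<'E'
from h import *
o=get_obs();print(o);print(R(o).round(3))
for n in['top','side']:
    im,d,c=shot(n);save(im,n+'0.png');np.savez(n+'0.npz',im=im,P=cloud(d,c),d=d);print(n,np.linalg.inv(c['view']).round(3).tolist())
E
```

```text
pics
{'time_s': 0.0, 'qpos': array([-1.17857540e+00,  3.00462966e-01,  1.52157656e+00,  3.75961470e-05,
        1.32070653e+00, -6.66160420e-02]), 'joint_vel': array([ 0.00045152,  0.00038941,  0.00068647,  0.00098153, -0.00019335,
        0.00017766]), 'tau': array([-2.34401843e-03, -5.31807911e+01, -3.52739060e+01,  7.07944552e-02,
        2.43287394e-02, -1.14929412e-04]), 'ee_pos': array([ 0.24350371, -0.492891  ,  0.2238927 ]), 'eef_rot': array([-1.57068321e+00,  1.14841417e-03, -1.11196861e+00]), 'force': array([-0.05450866, -0.06690776,  0.02604294]), 'moment': array([-0.0338028 ,  0.03341129,  0.00336202]), 'grip_width': 0.09425034418549523}
[[ 0.443 -0.     0.897]
 [-0.897  0.001  0.443]
 [-0.001 -1.     0.   ]]
top [[0.012, -0.998, 0.059, 0.497], [-1.0, -0.012, 0.006, 0.005], [-0.005, -0.059, -0.998, 1.342], [0.0, 0.0, 0.0, 1.0]]
side [[0.9, -0.297, 0.319, 0.145], [-0.435, -0.598, 0.673, -0.958], [-0.009, -0.744, -0.668, 1.068], [0.0, 0.0, 0.0, 1.0]]
```

View pics/top0.png

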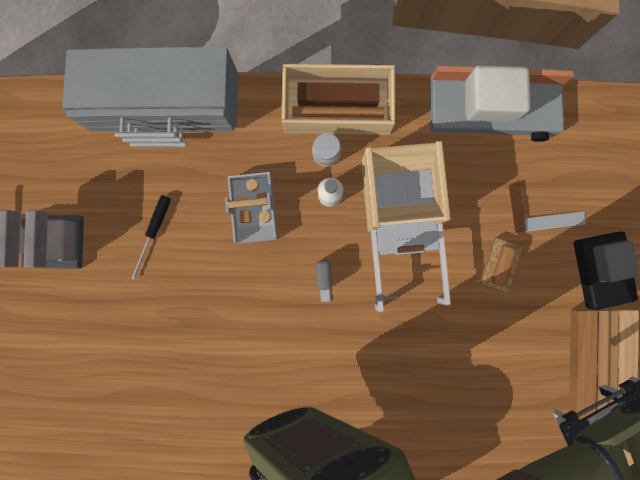

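View pics/side0.png

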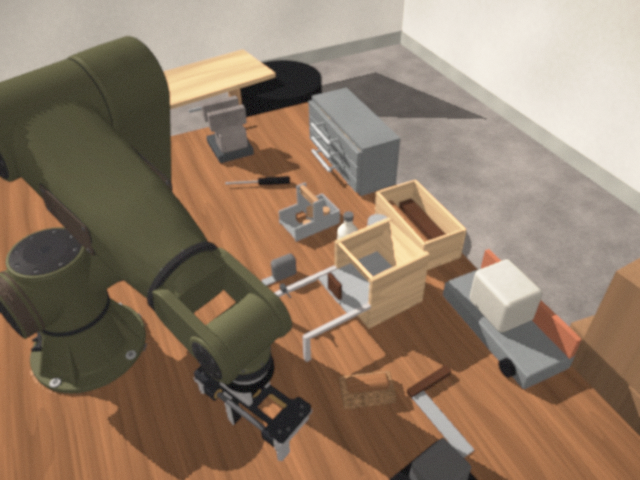

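Top view: pan at (251,207) with its lip towards the robot (image bottom), hopper mouth (405,180), gate handle (410,249), marker near (380,299). The side view shows the same layout. The tool can only translate and yaw, so I'll grip the tray across its 92 mm width, a little to the +x side of its centre of mass. A firm grip should carry it level, and easing the grip should let it tip by gravity. Next I measure positions.

```bash
python3 - <<'E'
from h import *
D=np.load('top0.npz');P=D['P'];im=D['im']
def reg(u0,u1,v0,v1,z0,z1):
    Q=P[v0:v1,u0:u1].reshape(-1,3);m=(Q[:,2]>z0)&(Q[:,2]<z1);return Q[m]
def rect(n,Q):
    r=cv2.minAreaRect((Q[:,:2]*1000).astype(np.float32));print(n,len(Q),np.round(r[0],1),np.round(r[1],1),round(r[2],1),'zmed',np.median(Q[:,2]).round(4))
rect('hopper rim',reg(355,455,135,235,.155,.175))
rect('panhandle',reg(215,290,160,250,.1,.118))
rect('pan rim',reg(215,290,160,250,.038,.054))
rect('pan all',reg(215,290,160,250,.01,.054))
rect('gate',reg(370,450,235,270,.11,.14))
rect('railL',reg(365,395,225,315,.075,.1));rect('railR',reg(425,455,225,315,.075,.1))
for n,b in dict(glue=(315,347,175,210,.1,.16),jar=(308,345,130,170,.075,.1),tape=(312,336,255,305,.05,.07)).items():rect(n,reg(*b))
for z in (.09,.095): 
  q=reg(365,420,260,315,z,.12);print(z,len(q),q.mean(0) if len(q) else'')
a=cv2.resize(im[160:250,215:290],None,fx=5,fy=5,interpolation=cv2.INTER_CUBIC);b=cv2.resize(im[225:315,360:420],None,fx=5,fy=5,interpolation=cv2.INTER_CUBIC)
save(np.hstack([a,b]),'crop0.png')
E
```

```text
hopper rim 1718 [ 667.9 -158.8] [160.4 154.5] 5.7 zmed 0.1638
panhandle 339 [632.9 165.6] [29.8 91.4] 7.3 zmed 0.1081
pan rim 338 [630.2 165.3] [146.6  91.4] 6.8 zmed 0.0451
pan all 1223 [629.6 165.2] [147.9  91.6] 6.8 zmed 0.0287
gate 152 [ 540.6 -171.7] [12.2 49.2] 6.6 zmed 0.1298
railL 971 [ 500.7 -117.2] [181.2  52.7] 0.9 zmed 0.0817
railR 746 [ 509. -232.] [169.4  43.5] 4.6 zmed 0.0817
glue 345 [662.4  -5.8] [44.2 45.8] 0.4 zmed 0.1113
jar 562 [758.5   3.7] [55.8 55.1] 18.6 zmed 0.0848
tape 411 [485.    6.4] [63.2 31.7] 4.5 zmed 0.0582
0.09 70 [ 0.43757038 -0.11631467  0.09580901]
0.095 39 [ 0.43691298 -0.11379287  0.09767135]
```

View pics/crop0.png

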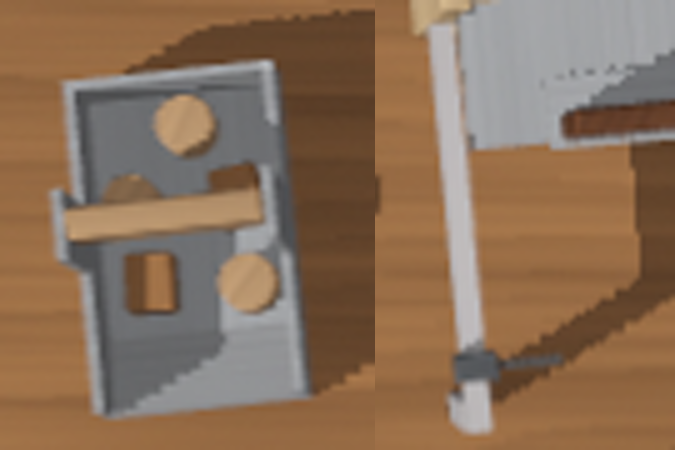

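```bash
python3 -m handwheel '[{"fingers":1,"x":-0.01,"y":-0.03,"z":0.01,"spin":2},{"fingers":1,"x":-0.03,"y":-0.06,"z":0.04,"spin":4},{"fingers":1,"x":-0.05,"y":-0.08,"z":0.08,"spin":6},{"fingers":1,"x":-0.07,"y":-0.08,"z":0.12,"spin":8},{"fingers":1,"x":-0.09,"y":-0.08,"z":0.16,"spin":10},{"fingers":1,"x":-0.12,"y":-0.08,"z":0.2,"spin":12},{"fingers":1,"x":-0.145,"y":-0.08,"z":0.24,"spin":14},{"fingers":1,"x":-0.17,"y":-0.08,"z":0.28,"spin":16},{"fingers":1,"x":-0.195,"y":-0.08,"z":0.32,"spin":18},{"fingers":1,"x":-0.21,"y":-0.08,"z":0.34,"spin":19.5}]' 20
python3 -c "
from h import *
print(toolshift(np.array([.640,.168,.30])-get_obs()['ee_pos']));print(R())"
```

```text
time_s: 1.1
ee_pos: [0.4565, -0.1515, 0.3042]
eef_rot: [-1.571, 0.0, -1.452]
force: [0.1, 0.2, 0.8]
grip_width: 0.0942
[-0.29543957  0.00431942  0.22019711]
[[ 1.18875723e-01 -2.54197562e-04  9.92909109e-01]
 [-9.92909042e-01  4.15407357e-04  1.18875822e-01]
 [-4.42679693e-04 -9.99999881e-01 -2.03013207e-04]]
```

```bash
python3 -m handwheel '[{"fingers":1,"x":-0.03,"y":0,"z":0.02,"spin":0},{"fingers":1,"x":-0.07,"y":0,"z":0.05,"spin":0},{"fingers":1,"x":-0.11,"y":0,"z":0.08,"spin":0},{"fingers":1,"x":-0.15,"y":0,"z":0.11,"spin":0},{"fingers":1,"x":-0.19,"y":0,"z":0.14,"spin":0},{"fingers":1,"x":-0.23,"y":0,"z":0.17,"spin":0},{"fingers":1,"x":-0.265,"y":0,"z":0.2,"spin":0},{"fingers":1,"x":-0.295,"y":0.004,"z":0.22,"spin":0},{"fingers":1,"x":-0.295,"y":0.004,"z":0.22,"spin":0},{"fingers":1,"x":-0.295,"y":0.004,"z":0.22,"spin":0}]'
python3 - <<'E'
from h import *
o=get_obs();im,d,c=shot('wrist');save(im,'w1.png');P=cloud(d,c);np.savez('w1.npz',P=P,im=im)
V=np.array(c['view']);print('cam',(-V[:3,:3].T@V[:3,3]).round(3),'tcp',o['ee_pos'])
def rect(n,m):
    Q=P[m];r=cv2.minAreaRect((Q[:,:2]*1000).astype(np.float32));print(n,len(Q),np.round(r[0],1),np.round(r[1],1),round(r[2],2))
near=(abs(P[...,0]-.63)<.11)&(abs(P[...,1]-.165)<.08)
rect('rim',near&(P[...,2]>.038)&(P[...,2]<.05));rect('all',near&(P[...,2]>.012)&(P[...,2]<.05));rect('handle',near&(P[...,2]>.1)&(P[...,2]<.118))
E
```

```text
time_s: 2.1
ee_pos: [0.6389, 0.165, 0.2994]
eef_rot: [-1.572, -0.0, -1.451]
force: [-0.6, 0.2, 0.1]
grip_width: 0.0941
cam [0.711 0.174 0.46 ] tcp [0.63887245 0.16502214 0.29942197]
rim 1328 [630.2 166.4] [146.8  92.5] 6.91
all 4069 [630.2 166.4] [146.8  92.5] 6.91
handle 1908 [633.3 166.9] [30.3 92.3] 6.78
```

View pics/w1.png

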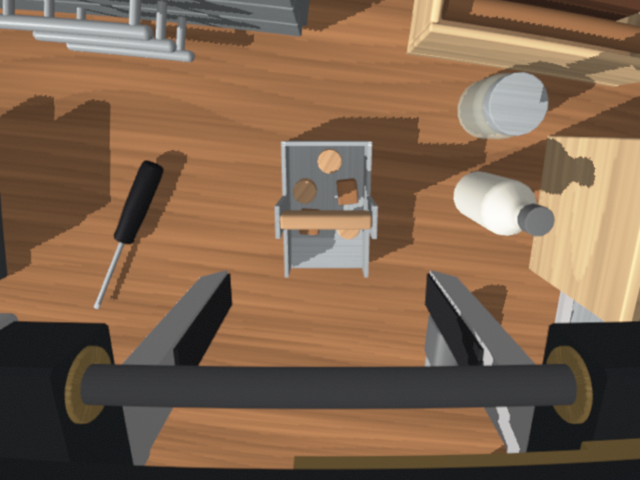

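```bash
python3 - <<'E'
from h import *
o=get_obs();print(o['ee_pos'],o['joint_vel'].round(3));print(toolshift(np.array([.6605,.1701,.078])-o['ee_pos']).round(4))
E
```

```text
[0.6388267  0.16422444 0.30012362] [-0.018 -0.023  0.008  0.    -0.001 -0.001]
[-0.0033  0.2221  0.0224]
```

```bash
python3 -m handwheel '[{"fingers":1,"x":-0.003,"y":0.02,"z":0.01,"spin":0},{"fingers":1,"x":-0.003,"y":0.06,"z":0.022,"spin":0},{"fingers":1,"x":-0.003,"y":0.1,"z":0.022,"spin":0},{"fingers":1,"x":-0.003,"y":0.14,"z":0.022,"spin":0},{"fingers":1,"x":-0.003,"y":0.17,"z":0.022,"spin":0},{"fingers":1,"x":-0.003,"y":0.195,"z":0.022,"spin":0},{"fingers":1,"x":-0.003,"y":0.21,"z":0.022,"spin":0},{"fingers":1,"x":-0.003,"y":0.22,"z":0.022,"spin":0},{"fingers":1,"x":-0.003,"y":0.222,"z":0.022,"spin":0},{"fingers":1,"x":-0.003,"y":0.222,"z":0.022,"spin":0}]'
python3 - <<'E'
from h import *
im,d,c=shot('wrist');save(im,'w2.png');P=cloud(d,c)
def rect(n,m):
    Q=P[m];r=cv2.minAreaRect((Q[:,:2]*1000).astype(np.float32));print(n,len(Q),np.round(r[0],1),np.round(r[1],1),round(r[2],2))
near=(abs(P[...,0]-.63)<.11)&(abs(P[...,1]-.165)<.07)
rect('rim',near&(P[...,2]>.038)&(P[...,2]<.05))
o=get_obs();print(o['ee_pos'],R()[:,0],toolshift(np.array([.6605,.1701,.036])-o['ee_pos']).round(4))
E
```

```text
time_s: 3.15
ee_pos: [0.6609, 0.1701, 0.0794]
eef_rot: [-1.57, 0.0, -1.453]
force: [-0.1, -0.4, 0.2]
grip_width: 0.0943
rim 5132 [630.1 166.7] [146.7  92.3] 6.85
[0.66099284 0.17024464 0.07972888] [ 1.18076704e-01 -9.93004467e-01 -1.39962419e-04] [ 0.0001  0.0437 -0.0006]
```

View pics/w2.png

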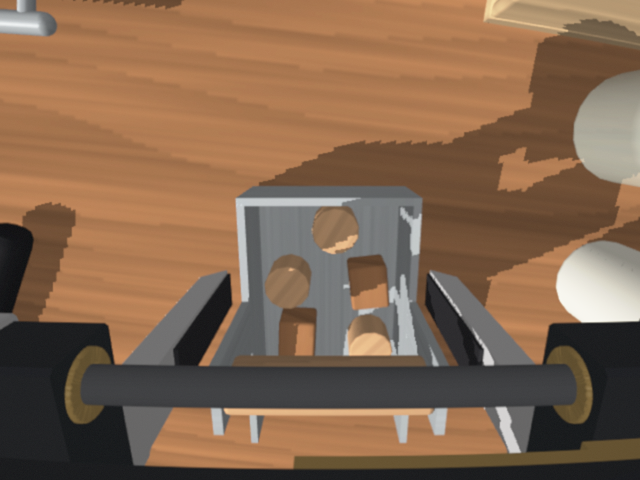

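Wall outer edges are at columns 237 and 421 (centre 329) and the fingertips at 231 and 427 (centre 329), so the gripper is centred on the tray. Descending.

```bash
python3 -m handwheel '[{"fingers":1,"x":0,"y":0.008,"z":0,"spin":0},{"fingers":1,"x":0,"y":0.014,"z":0,"spin":0},{"fingers":1,"x":0,"y":0.018,"z":0,"spin":0},{"fingers":1,"x":0,"y":0.022,"z":0,"spin":0},{"fingers":1,"x":0,"y":0.025,"z":0,"spin":0},{"fingers":1,"x":0,"y":0.028,"z":0,"spin":0},{"fingers":1,"x":0,"y":0.031,"z":0,"spin":0},{"fingers":1,"x":0,"y":0.034,"z":0,"spin":0},{"fingers":1,"x":0,"y":0.035,"z":0,"spin":0},{"fingers":1,"x":0,"y":0.035,"z":0,"spin":0}]'
```

```text
time_s: 4.2
ee_pos: [0.6604, 0.1702, 0.0433]
eef_rot: [-1.571, 0.0, -1.452]
force: [0.4, 0.0, 0.1]
grip_width: 0.094
```

No contact force, so the tips are straddling the tray. Down the last 7 mm, close firmly, then a small test lift.

```bash
python3 -m handwheel '[{"fingers":1,"x":0,"y":0.004,"z":0,"spin":0},{"fingers":1,"x":0,"y":0.007,"z":0,"spin":0},{"fingers":1,"x":0,"y":0.007,"z":0,"spin":0},{"fingers":0.8,"x":0,"y":0.007,"z":0,"spin":0},{"fingers":0.6,"x":0,"y":0.007,"z":0,"spin":0},{"fingers":0.5,"x":0,"y":0.007,"z":0,"spin":0},{"fingers":0.5,"x":0,"y":0.007,"z":0,"spin":0},{"fingers":0.5,"x":0,"y":0.007,"z":0,"spin":0},{"fingers":0.5,"x":0,"y":0.007,"z":0,"spin":0},{"fingers":0.5,"x":0,"y":0.007,"z":0,"spin":0}]' 60
python3 -m handwheel '[{"fingers":0.5,"x":0,"y":0,"z":0,"spin":0},{"fingers":0.5,"x":0,"y":-0.002,"z":0,"spin":0},{"fingers":0.5,"x":0,"y":-0.004,"z":0,"spin":0},{"fingers":0.5,"x":0,"y":-0.006,"z":0,"spin":0},{"fingers":0.5,"x":0,"y":-0.008,"z":0,"spin":0},{"fingers":0.5,"x":0,"y":-0.01,"z":0,"spin":0},{"fingers":0.5,"x":0,"y":-0.012,"z":0,"spin":0},{"fingers":0.5,"x":0,"y":-0.014,"z":0,"spin":0},{"fingers":0.5,"x":0,"y":-0.015,"z":0,"spin":0},{"fingers":0.5,"x":0,"y":-0.015,"z":0,"spin":0}]'
cat >> h.py <<'E'
def tilt(n='top',lo=.02):
    im,d,c=shot(n);P=cloud(d,c)
    o=get_obs();r=R(o);L=(P-o['ee_pos'])@r   # tool x=-pan y, tool y down, tool z=pan x
    return im,L
E
python3 - <<'E'
from h import *
o=get_obs();print(o['force'],o['moment'])
im,L=tilt();
# wall tops: strips at |x|~44
m=(abs(abs(L[...,0])-.0445)<.0025)&(abs(L[...,2])<.12)&(L[...,1]<.02)&(L[...,1]>-.1)
for a,b in((-.11,-.09),(-.09,-.07),(-.07,-.05),(-.05,-.03),(.03,.045)):
    q=L[m&(L[...,2]>a)&(L[...,2]<b)];print(a,len(q),np.percentile(-q[:,1],[10,50,90]).round(4) if len(q) else '')
E
```

```text
time_s: 5.2
ee_pos: [0.6605, 0.1702, 0.0364]
eef_rot: [-1.571, 0.0, -1.452]
force: [0.6, -0.5, -2.8]
grip_width: 0.0911
time_s: 6.2
ee_pos: [0.6605, 0.1703, 0.0516]
eef_rot: [-1.571, 0.0, -1.452]
force: [-0.2, -0.9, -3.6]
grip_width: 0.0915
[-0.20871588 -0.90091295 -3.61580592] [ 0.04124004 -0.13237903  0.03679478]
-0.11 18 [-0.0125  0.0071  0.0122]
-0.09 12 [-0.0164 -0.005   0.0121]
-0.07 23 [-0.012   0.0074  0.0133]
-0.05 31 [-0.0061  0.0118  0.0583]
0.03 0
```

Full weight (3.6 N) is held and the pan is level. Lifting gently, then carrying it over the hopper.

```bash
python3 -m handwheel '[{"fingers":0.5,"x":0,"y":-0.005,"z":0,"spin":0},{"fingers":0.5,"x":0,"y":-0.018,"z":0,"spin":0},{"fingers":0.5,"x":0,"y":-0.04,"z":0,"spin":0},{"fingers":0.5,"x":0,"y":-0.07,"z":0,"spin":0.2},{"fingers":0.5,"x":0,"y":-0.105,"z":0,"spin":0.4},{"fingers":0.5,"x":0,"y":-0.14,"z":0,"spin":0.6},{"fingers":0.5,"x":0,"y":-0.17,"z":0,"spin":0.8},{"fingers":0.5,"x":0,"y":-0.195,"z":0,"spin":1},{"fingers":0.5,"x":0,"y":-0.21,"z":0,"spin":1.1},{"fingers":0.5,"x":0,"y":-0.22,"z":0,"spin":1.1}]'
python3 -m handwheel '[{"fingers":0.5,"x":0.003,"y":-0.01,"z":0.0,"spin":0},{"fingers":0.5,"x":0.012,"y":-0.02,"z":0.002,"spin":0},{"fingers":0.5,"x":0.028,"y":-0.025,"z":0.004,"spin":0},{"fingers":0.5,"x":0.048,"y":-0.03,"z":0.006,"spin":0},{"fingers":0.5,"x":0.07,"y":-0.03,"z":0.008,"spin":0},{"fingers":0.5,"x":0.095,"y":-0.03,"z":0.01,"spin":0},{"fingers":0.5,"x":0.12,"y":-0.03,"z":0.012,"spin":0},{"fingers":0.5,"x":0.145,"y":-0.03,"z":0.014,"spin":0},{"fingers":0.5,"x":0.17,"y":-0.03,"z":0.017,"spin":0},{"fingers":0.5,"x":0.195,"y":-0.03,"z":0.02,"spin":0}]'
python3 -m handwheel '[{"fingers":0.5,"x":0.025,"y":0,"z":0.004,"spin":0},{"fingers":0.5,"x":0.05,"y":0,"z":0.008,"spin":0},{"fingers":0.5,"x":0.075,"y":0,"z":0.01,"spin":0},{"fingers":0.5,"x":0.095,"y":0,"z":0.014,"spin":0},{"fingers":0.5,"x":0.112,"y":0,"z":0.016,"spin":0},{"fingers":0.5,"x":0.123,"y":0,"z":0.018,"spin":0},{"fingers":0.5,"x":0.13,"y":0,"z":0.018,"spin":0},{"fingers":0.5,"x":0.134,"y":0,"z":0.018,"spin":0},{"fingers":0.5,"x":0.134,"y":0,"z":0.018,"spin":0},{"fingers":0.5,"x":0.134,"y":0,"z":0.018,"spin":0}]'
python3 - <<'E'
from h import *
o=get_obs();r=R();t=np.array([.7296,-.1526,.285]);print(toolshift(t-o['ee_pos']).round(4),o['force'],o['moment'],np.degrees(np.arctan2(r[1,2],r[0,2])))
im,d,c=shot('side');save(cv2.resize(im[100:400,200:560],None,fx=2,fy=2),'s1.png')
E
```

```text
time_s: 7.25
ee_pos: [0.6605, 0.1703, 0.2741]
eef_rot: [-1.568, 0.0, -1.472]
force: [-0.2, 0.1, -3.3]
grip_width: 0.0916
time_s: 8.25
ee_pos: [0.6997, -0.0248, 0.3011]
eef_rot: [-1.572, -0.0, -1.473]
force: [0.0, -0.2, -3.1]
grip_width: 0.0917
time_s: 9.25
ee_pos: [0.7309, -0.1528, 0.3016]
eef_rot: [-1.571, 0.0, -1.471]
force: [-0.8, -0.1, -3.6]
grip_width: 0.0916
[-0.0003  0.0166 -0.0013] [-0.77842058 -0.10103352 -3.59507323] [ 0.10601447 -0.10186947  0.04595036] 5.7225755101726525
```

View pics/s1.png

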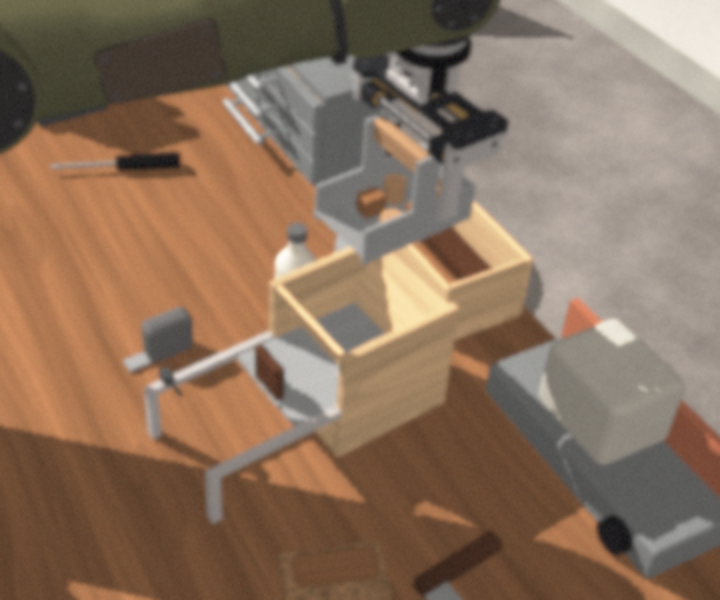

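```bash
python3 -m handwheel '[{"fingers":0.5,"x":0,"y":0.004,"z":-0.004,"spin":0},{"fingers":0.5,"x":0,"y":0.008,"z":-0.008,"spin":0},{"fingers":0.5,"x":0,"y":0.012,"z":-0.012,"spin":0},{"fingers":0.5,"x":0,"y":0.016,"z":-0.016,"spin":0},{"fingers":0.5,"x":0,"y":0.018,"z":-0.019,"spin":0},{"fingers":0.5,"x":0,"y":0.02,"z":-0.021,"spin":0},{"fingers":0.5,"x":0,"y":0.02,"z":-0.021,"spin":0},{"fingers":0.5,"x":0,"y":0.02,"z":-0.021,"spin":0},{"fingers":0.5,"x":0,"y":0.02,"z":-0.021,"spin":0},{"fingers":0.5,"x":0,"y":0.02,"z":-0.021,"spin":0}]' 60
python3 -m handwheel '[{"fingers":0.5},{"fingers":0.5},{"fingers":0.5},{"fingers":0.5},{"fingers":0.5},{"fingers":0.5},{"fingers":0.5},{"fingers":0.5},{"fingers":0.5},{"fingers":0.5}]' 20
python3 -c "
from h import *
print(get_obs()['moment'],get_obs()['force'])"
```

```text
time_s: 10.3
ee_pos: [0.7101, -0.1555, 0.2815]
eef_rot: [-1.571, -0.0, -1.472]
force: [0.3, 0.8, -3.1]
grip_width: 0.0916
[ 0.05037403 -0.08997258  0.01164508] [ 0.34664968  0.78790186 -3.1087513 ]validation failed for argument at $[0]...
```

```bash
python3 -m handwheel '[{"fingers":0.5,"x":0,"y":0,"z":0,"spin":0},{"fingers":0.5,"x":0,"y":0,"z":0,"spin":0},{"fingers":0.5,"x":0,"y":0,"z":0,"spin":0},{"fingers":0.5,"x":0,"y":0,"z":0,"spin":0},{"fingers":0.5,"x":0,"y":0,"z":0,"spin":0},{"fingers":0.5,"x":0,"y":0,"z":0,"spin":0},{"fingers":0.5,"x":0,"y":0,"z":0,"spin":0},{"fingers":0.5,"x":0,"y":0,"z":0,"spin":0},{"fingers":0.5,"x":0,"y":0,"z":0,"spin":0},{"fingers":0.5,"x":0,"y":0,"z":0,"spin":0}]' 20
cat >> h.py <<'E'
def look():
    o=get_obs();print('F',o['force'].round(2),'M',o['moment'].round(3))
    im,d,c=shot('side');P=cloud(d,c);L=(P-o['ee_pos'])@R(o)
    # near(-y) outer side wall of the pan: tool x ~ +46 mm; print extents in (pan x fwd, up)
    m=(abs(L[...,0]-.046)<.006)&(abs(L[...,2])<.14)&(abs(L[...,1])<.14)
    q=np.c_[L[m][:,2],-L[m][:,1]]
    print(len(q),'rect',cv2.minAreaRect((q*1000).astype(np.float32)) if len(q)>5 else'')
    return im
E
python3 - <<'E'
from h import *
save(look(),'s2.png')
E
```

```text
time_s: 11.3
ee_pos: [0.71, -0.1555, 0.2814]
eef_rot: [-1.571, 0.0, -1.472]
force: [-0.2, 0.5, -3.5]
grip_width: 0.0922
F [-0.24  0.47 -3.45] M [ 0.011 -0.02   0.024]
1273 rect ((-28.485580444335938, -3.7050323486328125), (262.5244445800781, 157.85186767578125), 84.68915557861328)
```

```bash
python3 -c "
import cv2
a=cv2.imread('pics/s2.png')[130:330,300:500];cv2.imwrite('pics/s2c.png',cv2.resize(a,None,fx=3,fy=3))"
```

```text
(no output)
```

View pics/s2c.png

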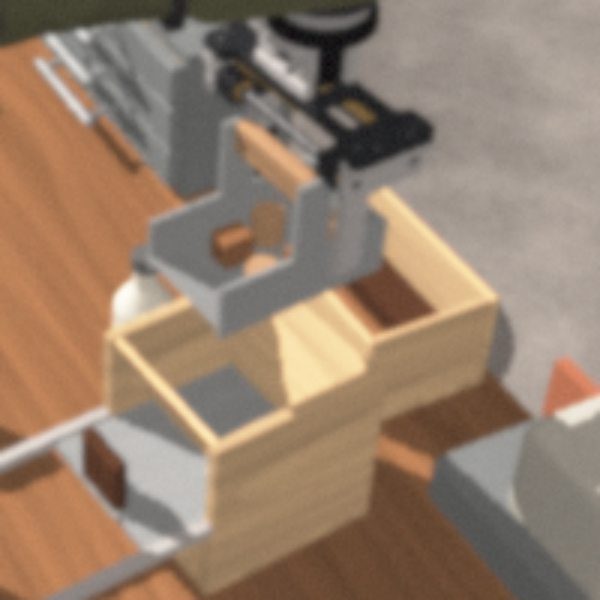

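Still level at 20 N with the lip over the mouth. Easing the grip further.

```bash
python3 -m handwheel '[{"fingers":0.5,"x":0,"y":0,"z":0,"spin":0},{"fingers":0.5,"x":0,"y":0,"z":0,"spin":0},{"fingers":0.5,"x":0,"y":0,"z":0,"spin":0},{"fingers":0.5,"x":0,"y":0,"z":0,"spin":0},{"fingers":0.5,"x":0,"y":0,"z":0,"spin":0},{"fingers":0.5,"x":0,"y":0,"z":0,"spin":0},{"fingers":0.5,"x":0,"y":0,"z":0,"spin":0},{"fingers":0.5,"x":0,"y":0,"z":0,"spin":0},{"fingers":0.5,"x":0,"y":0,"z":0,"spin":0},{"fingers":0.5,"x":0,"y":0,"z":0,"spin":0}]' 11
python3 - <<'E'
from h import *
save(look()[130:330,300:500],'s3.png')
a,b=[cv2.imread(f'pics/{n}.png').astype(int) for n in('s2','s3')];print('change',abs(a[130:330,300:500]-b).mean())
E
```

```text
time_s: 12.35
ee_pos: [0.71, -0.1554, 0.2814]
eef_rot: [-1.571, 0.0, -1.472]
force: [0.2, 0.7, -3.3]
grip_width: 0.0923
F [ 0.24  0.7  -3.3 ] M [ 0.052 -0.078 -0.047]
1284 rect ((-28.697235107421875, -3.7078399658203125), (262.626953125, 156.25283813476562), 84.64624786376953)
change 1.788675
```

```bash
python3 -m handwheel '[{"fingers":0.5,"x":0,"y":0,"z":0,"spin":0},{"fingers":0.5,"x":0,"y":0,"z":0,"spin":0},{"fingers":0.5,"x":0,"y":0,"z":0,"spin":0},{"fingers":0.5,"x":0,"y":0,"z":0,"spin":0},{"fingers":0.5,"x":0,"y":0,"z":0,"spin":0},{"fingers":0.5,"x":0,"y":0,"z":0,"spin":0},{"fingers":0.5,"x":0,"y":0,"z":0,"spin":0},{"fingers":0.5,"x":0,"y":0,"z":0,"spin":0},{"fingers":0.5,"x":0,"y":0,"z":0,"spin":0},{"fingers":0.5,"x":0,"y":0,"z":0,"spin":0}]' 7.5
python3 - <<'E'
from h import *
save(look()[130:330,300:500],'s4.png')
a,b=[cv2.imread(f'pics/{n}.png').astype(int) for n in('s2','s4')];print('change',abs(a[130:330,300:500]-b).mean())
E
```

```text
time_s: 13.4
ee_pos: [0.71, -0.1554, 0.2815]
eef_rot: [-1.571, 0.0, -1.472]
force: [-0.7, -0.9, -3.7]
grip_width: 0.0921
F [-0.69 -0.93 -3.72] M [ 0.037 -0.091 -0.054]
1289 rect ((-28.459190368652344, -3.4433135986328125), (260.3958740234375, 157.20962524414062), 83.9311294555664)
change 1.7849166666666667
```

```bash
python3 -m handwheel '[{"fingers":0.5,"x":0,"y":0,"z":0,"spin":0},{"fingers":0.5,"x":0,"y":0,"z":0,"spin":0},{"fingers":0.5,"x":0,"y":0,"z":0,"spin":0},{"fingers":0.5,"x":0,"y":0,"z":0,"spin":0},{"fingers":0.5,"x":0,"y":0,"z":0,"spin":0},{"fingers":0.5,"x":0,"y":0,"z":0,"spin":0},{"fingers":0.5,"x":0,"y":0,"z":0,"spin":0},{"fingers":0.5,"x":0,"y":0,"z":0,"spin":0},{"fingers":0.5,"x":0,"y":0,"z":0,"spin":0},{"fingers":0.5,"x":0,"y":0,"z":0,"spin":0}]' 5.5
python3 - <<'E'
from h import *
save(look()[130:330,300:500],'s5.png')
a,b=[cv2.imread(f'pics/{n}.png').astype(int) for n in('s2','s5')];print('change',abs(a[130:330,300:500]-b).mean())
E
```

```text
time_s: 14.45
ee_pos: [0.71, -0.1554, 0.2815]
eef_rot: [-1.571, -0.0, -1.472]
force: [0.5, -0.3, -2.5]
grip_width: 0.0922
F [ 0.52 -0.28 -2.55] M [ 0.03  -0.064  0.004]
1185 rect ((-22.85779571533203, -4.8147735595703125), (266.2591857910156, 158.8521270751953), 81.43927764892578)
change 5.577091666666667
```

```bash
python3 -c "
import cv2
cv2.imwrite('pics/s5c.png',cv2.resize(cv2.imread('pics/s5.png'),None,fx=3,fy=3))"
```

```text
(no output)
```

View pics/s5c.png

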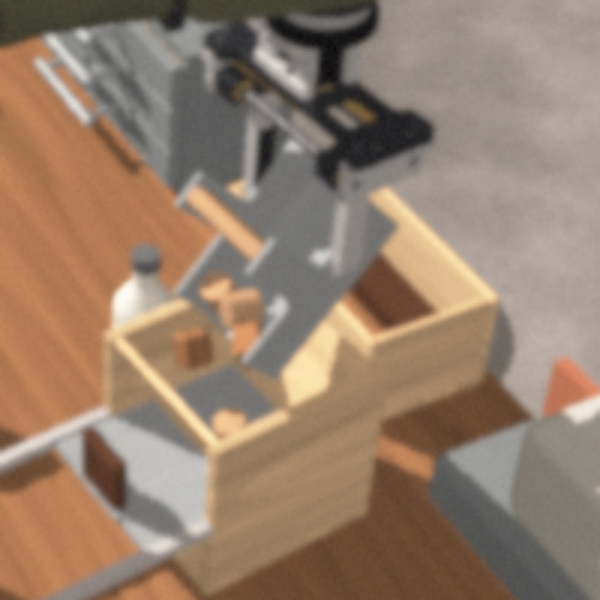

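It is tipping and the offcuts are sliding into the mouth (two inside, the rest on the lip). I let it finish.

```bash
python3 -m handwheel '[{"fingers":0.5,"x":0,"y":0,"z":0,"spin":0},{"fingers":0.5,"x":0,"y":0,"z":0,"spin":0},{"fingers":0.5,"x":0,"y":0,"z":0,"spin":0},{"fingers":0.5,"x":0,"y":0,"z":0,"spin":0},{"fingers":0.5,"x":0,"y":0,"z":0,"spin":0},{"fingers":0.5,"x":0,"y":0,"z":0,"spin":0},{"fingers":0.5,"x":0,"y":0,"z":0,"spin":0},{"fingers":0.5,"x":0,"y":0,"z":0,"spin":0},{"fingers":0.5,"x":0,"y":0,"z":0,"spin":0},{"fingers":0.5,"x":0,"y":0,"z":0,"spin":0}]' 5.5
python3 - <<'E'
from h import *
im=look();im2,_,_=shot('top')
save(np.hstack([cv2.resize(im[130:330,300:500],(400,400)),cv2.resize(im2[110:290,340:520],(400,400))]),'s6.png')
E
```

```text
time_s: 15.5
ee_pos: [0.71, -0.1554, 0.2814]
eef_rot: [-1.571, 0.0, -1.472]
force: [0.8, -0.4, -3.2]
grip_width: 0.092
F [ 0.76 -0.42 -3.21] M [ 0.046 -0.041 -0.021]
1196 rect ((-22.150135040283203, -6.24237060546875), (267.36859130859375, 154.44459533691406), 80.85138702392578)
```

View pics/s6.png

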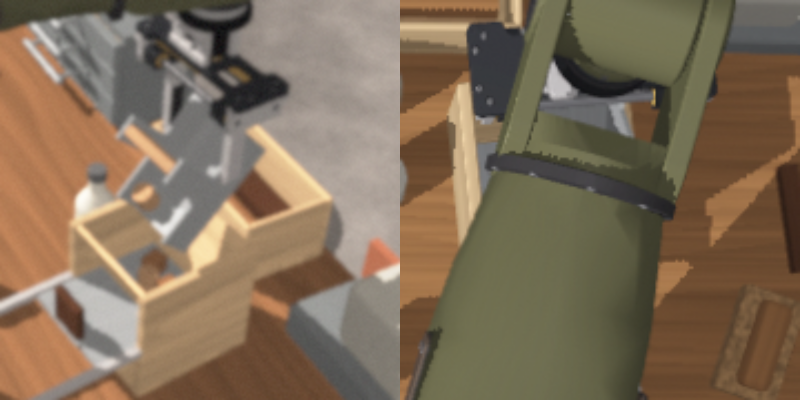

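```bash
python3 -m handwheel '[{"fingers":0.5,"x":0,"y":-0.01,"z":0,"spin":0},{"fingers":0.5,"x":0,"y":-0.01,"z":-0.03,"spin":0},{"fingers":0.5,"x":0,"y":-0.01,"z":-0.03,"spin":0},{"fingers":0.5,"x":0,"y":-0.01,"z":0,"spin":0},{"fingers":0.5,"x":0,"y":-0.01,"z":-0.03,"spin":0},{"fingers":0.5,"x":0,"y":-0.01,"z":-0.03,"spin":0},{"fingers":0.5,"x":0,"y":-0.01,"z":0,"spin":0},{"fingers":0.5,"x":0,"y":-0.01,"z":0,"spin":0},{"fingers":0.5,"x":0,"y":-0.01,"z":0,"spin":0},{"fingers":0.5,"x":0,"y":-0.01,"z":0,"spin":0}]' 6
cat >> h.py <<'E'
def floor():
    o=get_obs();im,d,c=shot('side');P=cloud(d,c);L=(P-o['ee_pos'])@R(o)
    m=(abs(L[...,0])<.035)&(abs(L[...,2]+.03)<.09)&(L[...,1]<.13)&(L[...,1]>-.05)
    q=np.c_[L[m][:,2],-L[m][:,1]];best=(0,)
    for t in np.radians(np.arange(0,90,1.)):
        n=np.array([-np.sin(t),np.cos(t)]);h=q@n;H,e=np.histogram(h,np.arange(-.06,.0,.003))
        if H.max()>best[0]:best=(H.max(),np.degrees(t),e[H.argmax()])
    t=np.radians(best[1]);n=np.array([-np.sin(t),np.cos(t)]);h=q@n-best[2]-.0015
    s=q@[np.cos(t),np.sin(t)];k=(h>.008)&(h<.035)&(s>-.11)&(s<.03)
    print('floor tilt',best,len(q),'objs above floor',k.sum(),np.median(s[k]) if k.any() else'');return im
E
python3 - <<'E'
from h import *
im=floor();save(cv2.resize(im[130:330,300:500],(600,600)),'s7.png')
E
```

```text
time_s: 16.6
ee_pos: [0.7099, -0.1555, 0.2927]
eef_rot: [-1.569, -0.001, -1.472]
force: [-0.6, 0.1, -2.5]
grip_width: 0.0919
floor tilt (np.int64(261), np.float64(59.00000000000001), np.float64(-0.03899999999999998)) 956 objs above floor 5 -0.10398687340859676
```

View pics/s7.png

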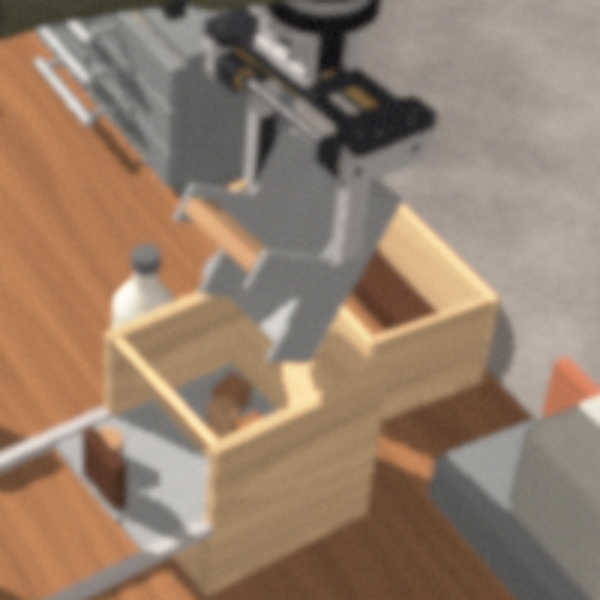

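One offcut seems to have jumped out: light wood at crop (110,437), beside the gate handle. I'll locate it numerically before deciding.

```bash
cat >> h.py <<'E'
HC=np.array([.6679,-.1588,0]);a=np.radians(5.7);HR=np.array([[np.cos(a),-np.sin(a),0],[np.sin(a),np.cos(a),0],[0,0,1.]])
def hop(P): return (P-HC)@HR
def woods(n='side'):
    im,d,c=shot(n);H=hop(cloud(d,c))*1000
    return im,H
E
python3 - <<'E'
from h import *
im,H=woods()
for v in range(262,292,2):
    print(v,[(u,*H[v,u].round(0).astype(int),*im[v,u]) for u in range(328,346,4)])
hsv=cv2.cvtColor(im,cv2.COLOR_RGB2HSV)
m=(abs(H[...,0])<75)&(abs(H[...,1])<62)&(H[...,2]>84)&(H[...,2]<150)&(hsv[...,1]>60)
q=H[m];print('inside',len(q))
h,_,_=np.histogram2d(q[:,0],q[:,1],[np.arange(-75,80,10),np.arange(-65,70,10)]);print(h.astype(int))
E
```

```text
262 [(328, np.int64(-44), np.int64(160), np.int64(3), np.uint8(178), np.uint8(122), np.uint8(82)), (332, np.int64(-33), np.int64(157), np.int64(-1), np.uint8(178), np.uint8(122), np.uint8(81)), (336, np.int64(-78), np.int64(68), np.int64(99), np.uint8(186), np.uint8(150), np.uint8(114)), (340, np.int64(-68), np.int64(66), np.int64(96), np.uint8(151), np.uint8(125), np.uint8(92)), (344, np.int64(-57), np.int64(65), np.int64(90), np.uint8(157), np.uint8(129), np.uint8(97))]
264 [(328, np.int64(-45), np.int64(158), np.int64(-3), np.uint8(180), np.uint8(124), np.uint8(84)), (332, np.int64(-37), np.int64(151), np.int64(-1), np.uint8(183), np.uint8(132), np.uint8(98)), (336, np.int64(-79), np.int64(67), np.int64(94), np.uint8(184), np.uint8(150), np.uint8(113)), (340, np.int64(-68), np.int64(65), np.int64(90), np.uint8(157), np.uint8(129), np.uint8(97)), (344, np.int64(-55), np.int64(68), np.int64(80), np.uint8(155), np.uint8(129), np.uint8(101))]
266 [(328, np.int64(-52), np.int64(147), np.int64(3), np.uint8(183), np.uint8(134), np.uint8(101)), (332, np.int64(-87), np.int64(71), np.int64(
[... 6041 characters left out ...]
p.int64(78), np.uint8(118), np.uint8(117), np.uint8(115))]
inside 858
[[ 0  0  0  0  1  2  0  0  0  1  2  2  2]
 [ 0  0  1  2  2  0  2  2  2  1  2  0  1]
 [ 0  0  0  0  0  2  1  2  2  1  0  1  1]
 [ 0  0  0  0  1  7  8  7  7  7 10  6  5]
 [ 0  0  0  0  0  0 10  2  0  0  0  0  2]
 [ 0  0  0  0  0 15 29 13  1  0  0  0  0]
 [ 0  0  0  0  5 20 14 12  2  0  0  0  0]
 [ 0  0  0  0  4 10  3 12 10 11  0  0  1]
 [ 0  0  0  0  4  2  0 13 10 10  0  0  0]
 [ 0  0  0  0  0  0  0  6 16  7  0  0  1]
 [ 0  0  0  0  0  0  1  0  0  3  0  3  0]
 [ 0  0  0  1  7 24 30 31 31 27 30 29 21]
 [ 0  0  4 20 24 29 23 10  2 13 22 16 16]
 [ 0  3 22 26 27  8  0  0  0  0  0  0  1]
 [ 0  4  3  3  5  1  0  0  0  0  0  0  0]]
```

A dowel stub is standing on the blade outside the hopper, at hopper (-105, 25), top at 107 mm. If I put it straight into the hopper with the pan already on the bench, step 2 would be met too early. So I'll set the pan down, put the stub back in it and pour again. First I carry the pan back and roll it upright over its lip.

```bash
python3 -m handwheel '[{"fingers":0.5,"x":-0.01,"y":-0.005,"z":-0.003,"spin":0},{"fingers":0.5,"x":-0.035,"y":-0.005,"z":-0.01,"spin":0},{"fingers":0.5,"x":-0.07,"y":-0.005,"z":-0.02,"spin":0},{"fingers":0.5,"x":-0.115,"y":-0.005,"z":-0.034,"spin":0},{"fingers":0.5,"x":-0.16,"y":-0.005,"z":-0.048,"spin":0},{"fingers":0.5,"x":-0.205,"y":-0.005,"z":-0.062,"spin":0},{"fingers":0.5,"x":-0.25,"y":-0.005,"z":-0.076,"spin":0},{"fingers":0.5,"x":-0.285,"y":0.01,"z":-0.086,"spin":0},{"fingers":0.5,"x":-0.31,"y":0.03,"z":-0.092,"spin":0},{"fingers":0.5,"x":-0.3245,"y":0.06,"z":-0.094,"spin":0}]' 20
python3 - <<'E'
from h import *
im=floor();o=get_obs();print(o['ee_pos'],toolshift(np.array([.584,.158,.105])-o['ee_pos']).round(4))
E
```

```text
time_s: 17.7
ee_pos: [0.5833, 0.1607, 0.2333]
eef_rot: [-1.566, 0.001, -1.47]
force: [-0.2, -0.7, -4.0]
grip_width: 0.0916
floor tilt (np.int64(79), np.float64(56.0), np.float64(-0.04199999999999998)) 375 objs above floor 1 -0.09907406385080166
[0.58142337 0.16147087 0.22683426] [0.0038 0.1218 0.0027]
```

```bash
python3 -m handwheel '[{"fingers":0.5,"x":0,"y":0.03,"z":0,"spin":0},{"fingers":0.5,"x":0,"y":0.065,"z":0,"spin":0},{"fingers":0.5,"x":0,"y":0.095,"z":0,"spin":0},{"fingers":0.5,"x":0,"y":0.112,"z":0,"spin":0},{"fingers":0.5,"x":0,"y":0.122,"z":0,"spin":0},{"fingers":0.5,"x":0,"y":0.127,"z":0.01,"spin":0},{"fingers":0.5,"x":0,"y":0.132,"z":0.02,"spin":0},{"fingers":0.5,"x":0,"y":0.139,"z":0.03,"spin":0},{"fingers":0.5,"x":0,"y":0.147,"z":0.04,"spin":0},{"fingers":0.5,"x":0,"y":0.155,"z":0.048,"spin":0}]' 10
python3 - <<'E'
from h import *
o=get_obs();print(o['force'],o['moment'],toolshift(np.array([.655,.165,.036])-o['ee_pos']).round(4));floor()
E
```

```text
time_s: 18.75
ee_pos: [0.6339, 0.163, 0.0785]
eef_rot: [-1.566, 0.0, -1.472]
force: [5.9, 0.3, 4.3]
grip_width: 0.0922
[5.85240716 0.25592872 4.33525191] [-0.03540925 -0.67817888  0.08461271] [0.0001 0.0426 0.021 ]
floor tilt (np.int64(153), np.float64(16.0), np.float64(-0.044999999999999984)) 804 objs above floor 9 0.019338991492037633
```

```bash
python3 -m handwheel '[{"fingers":0.5,"x":0,"y":0.005,"z":0.006,"spin":0},{"fingers":0.5,"x":0,"y":0.012,"z":0.012,"spin":0},{"fingers":0.5,"x":0,"y":0.019,"z":0.016,"spin":0},{"fingers":0.5,"x":0,"y":0.026,"z":0.019,"spin":0},{"fingers":0.5,"x":0,"y":0.032,"z":0.02,"spin":0},{"fingers":0.5,"x":0,"y":0.037,"z":0.02,"spin":0},{"fingers":0.5,"x":0,"y":0.041,"z":0.02,"spin":0},{"fingers":0.5,"x":0,"y":0.042,"z":0.02,"spin":0},{"fingers":0.5,"x":0,"y":0.042,"z":0.02,"spin":0},{"fingers":0.5,"x":0,"y":0.042,"z":0.02,"spin":0}]' 8
python3 - <<'E'
from h import *
o=get_obs();print(o['force'],o['moment']);floor()
im,d,c=shot('top');save(im,'t2.png');P=cloud(d,c)
m=(abs(P[...,0]-.63)<.12)&(abs(P[...,1]-.165)<.1)
for z0,z1 in((.03,.06),(.095,.125)):
    q=P[m&(P[...,2]>z0)&(P[...,2]<z1)];print(z0,len(q),q[:,:2].min(0),q[:,:2].max(0))
E
```

```text
time_s: 19.8
ee_pos: [0.6526, 0.165, 0.0354]
eef_rot: [-1.569, 0.0, -1.471]
force: [1.8, 0.0, 8.0]
grip_width: 0.0921
[1.75351897e+00 7.97385996e-03 7.99574338e+00] [-0.10939274 -0.31887656 -0.01634309]
floor tilt (np.int64(155), np.float64(3.0000000000000004), np.float64(-0.02999999999999997)) 544 objs above floor 72 -0.08830084334174618
0.03 39 [0.5647725  0.10962817] [0.7091734  0.12755772]
0.095 6 [0.62118056 0.08201999] [0.62661871 0.20323185]
```

```bash
python3 -m handwheel '[{"fingers":1,"x":0,"y":0,"z":0,"spin":0},{"fingers":1,"x":0,"y":0,"z":0,"spin":0},{"fingers":1,"x":0,"y":-0.01,"z":0,"spin":0},{"fingers":1,"x":0,"y":-0.04,"z":0,"spin":0},{"fingers":1,"x":0,"y":-0.08,"z":0,"spin":0},{"fingers":1,"x":0,"y":-0.125,"z":0,"spin":0},{"fingers":1,"x":0.02,"y":-0.17,"z":-0.01,"spin":0},{"fingers":1,"x":0.05,"y":-0.2,"z":-0.03,"spin":0},{"fingers":0.8,"x":0.09,"y":-0.22,"z":-0.05,"spin":0},{"fingers":0.6,"x":0.135,"y":-0.22,"z":-0.07,"spin":0}]' 20
python3 - <<'E'
from h import *
im,d,c=shot('top');P=cloud(d,c)
m=(abs(P[...,0]-.63)<.12)&(abs(P[...,1]-.165)<.1)
for z0,z1 in((.03,.06),(.095,.125)):
    q=P[m&(P[...,2]>z0)&(P[...,2]<z1)];print(z0,len(q),cv2.minAreaRect((q[:,:2]*1000).astype(np.float32)) if len(q)>4 else '')
save(im,'t3.png');im,H=woods('side')
m=(H[...,0]>-121)&(H[...,0]<-82)&(abs(H[...,1])<62)&(H[...,2]>90)&(H[...,2]<125)
q=H[m];print('dowel',len(q),q.min(0),q.max(0),np.median(q,0))
print(toolshift(np.array([.5609,-.1443,.25])-get_obs()['ee_pos']).round(4))
E
```

```text
time_s: 20.9
ee_pos: [0.5955, 0.0229, 0.2583]
eef_rot: [-1.566, -0.001, -1.47]
force: [1.5, -1.5, 0.1]
grip_width: 0.0813
0.03 293 ((634.0242309570312, 162.0231475830078), (145.95458984375, 90.53661346435547), 5.704198837280273)
0.095 249 ((634.9315185546875, 175.1792449951172), (29.604055404663086, 64.10389709472656), 6.553101539611816)
dowel 48 [-109.7831787    12.85634047   90.13114451] [-97.58958041  36.19639466 111.31890309] [-103.3738988    22.99358934  106.42635589]
[ 0.1597  0.0063 -0.049 ]
```

Pan stands upright at (634,162). Now the stub.

```bash
python3 -m handwheel '[{"fingers":0.2,"x":0.04,"y":0,"z":-0.012,"spin":0},{"fingers":0.2,"x":0.08,"y":0,"z":-0.025,"spin":0},{"fingers":0.2,"x":0.115,"y":0.0,"z":-0.035,"spin":0},{"fingers":0.2,"x":0.14,"y":0.01,"z":-0.045,"spin":0},{"fingers":0.2,"x":0.155,"y":0.03,"z":-0.05,"spin":0},{"fingers":0.2,"x":0.16,"y":0.06,"z":-0.051,"spin":0},{"fingers":0.2,"x":0.16,"y":0.08,"z":-0.051,"spin":0},{"fingers":0.2,"x":0.16,"y":0.09,"z":-0.051,"spin":0},{"fingers":0.2,"x":0.16,"y":0.09,"z":-0.051,"spin":0},{"fingers":0.2,"x":0.16,"y":0.09,"z":-0.051,"spin":0}]' 20
python3 - <<'E'
from h import *
o=get_obs();print(o['ee_pos'],o['grip_width'],toolshift(np.array([.559,-.145,.106])-o['ee_pos']).round(4))
im,H=woods('wrist');save(im,'w3.png')
m=(H[...,0]>-122)&(H[...,0]<-82)&(abs(H[...,1])<62)&(H[...,2]>95)&(H[...,2]<120)
q=H[m];print('dowel',len(q),q.min(0) if len(q) else '',q.max(0)if len(q) else '')
E
```

```text
time_s: 22.0
ee_pos: [0.5613, -0.1404, 0.1656]
eef_rot: [-1.57, -0.0, -1.471]
force: [0.6, 0.4, 0.3]
grip_width: 0.0564
[ 0.56132678 -0.14041101  0.16555197] 0.05635244529796511 [ 0.0043  0.0596 -0.0028]
dowel 2348 [-121.99880836   -7.14920324   95.02773738] [-95.28325129  38.23516512 119.99717395]
```

View pics/w3.png

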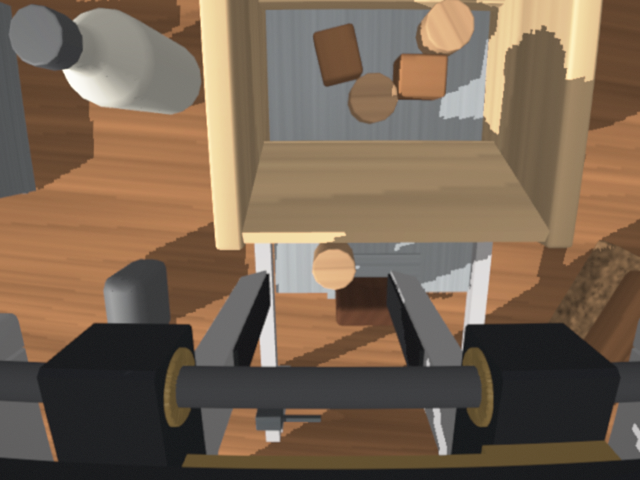

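The wrist view shows four offcuts on the gate inside the hopper (tops around (340,55), (447,25), (373,97), (420,77)) and the stray stub at (333,265) on the blade by the handle. Picking it up.

```bash
python3 -m handwheel '[{"fingers":0.2,"x":0.004,"y":0.01,"z":-0.003,"spin":0},{"fingers":0.2,"x":0.004,"y":0.025,"z":-0.003,"spin":0},{"fingers":0.2,"x":0.004,"y":0.042,"z":-0.003,"spin":0},{"fingers":0.2,"x":0.004,"y":0.053,"z":-0.003,"spin":0},{"fingers":0.2,"x":0.004,"y":0.059,"z":-0.003,"spin":0},{"fingers":-0.1,"x":0.004,"y":0.059,"z":-0.003,"spin":0},{"fingers":-0.5,"x":0.004,"y":0.059,"z":-0.003,"spin":0},{"fingers":-0.8,"x":0.004,"y":0.059,"z":-0.003,"spin":0},{"fingers":-0.8,"x":0.004,"y":0.059,"z":-0.003,"spin":0},{"fingers":-0.8,"x":0.004,"y":0.059,"z":-0.003,"spin":0}]' 12
python3 -m handwheel '[{"fingers":-0.8,"x":0,"y":-0.01,"z":0,"spin":0},{"fingers":-0.8,"x":0,"y":-0.04,"z":0,"spin":0},{"fingers":-0.8,"x":0,"y":-0.08,"z":0,"spin":0},{"fingers":-0.8,"x":-0.01,"y":-0.115,"z":0.01,"spin":0},{"fingers":-0.8,"x":-0.04,"y":-0.13,"z":0.025,"spin":0},{"fingers":-0.8,"x":-0.08,"y":-0.13,"z":0.045,"spin":0},{"fingers":-0.8,"x":-0.125,"y":-0.13,"z":0.065,"spin":0},{"fingers":-0.8,"x":-0.17,"y":-0.13,"z":0.085,"spin":0},{"fingers":-0.8,"x":-0.215,"y":-0.13,"z":0.105,"spin":0},{"fingers":-0.8,"x":-0.25,"y":-0.13,"z":0.12,"spin":0}]'
python3 - <<'E'
from h import *
# pan origin from rim centre (pan x +3.5mm), yaw 5.7
f=np.array([.995,.0993]);pc=np.array([.6340,.1635]);o=pc+.0035*f
for s in(.036,.030):
    print(s,toolshift(np.r_[o+s*f,.060]-get_obs()['ee_pos']).round(4))
E
```

```text
time_s: 23.05
ee_pos: [0.5584, -0.145, 0.1059]
eef_rot: [-1.57, -0.0, -1.472]
force: [0.1, -0.4, 2.4]
grip_width: 0.0254
time_s: 24.05
ee_pos: [0.6531, 0.1185, 0.2363]
eef_rot: [-1.57, 0.0, -1.47]
force: [-0.4, -0.7, 0.1]
grip_width: 0.0258
0.036 [-0.0466  0.1763  0.025 ]
0.03 [-0.0466  0.1763  0.019 ]
```

```bash
python3 -m handwheel '[{"fingers":-0.8,"x":-0.02,"y":0,"z":0.01,"spin":0},{"fingers":-0.8,"x":-0.037,"y":0.02,"z":0.02,"spin":0},{"fingers":-0.8,"x":-0.046,"y":0.06,"z":0.025,"spin":0},{"fingers":-0.8,"x":-0.0466,"y":0.1,"z":0.025,"spin":0},{"fingers":-0.8,"x":-0.0466,"y":0.14,"z":0.025,"spin":0},{"fingers":-0.8,"x":-0.0466,"y":0.17,"z":0.025,"spin":0},{"fingers":-0.8,"x":-0.0466,"y":0.186,"z":0.025,"spin":0},{"fingers":-0.8,"x":-0.0466,"y":0.194,"z":0.025,"spin":0},{"fingers":-0.3,"x":-0.0466,"y":0.194,"z":0.025,"spin":0},{"fingers":-0.1,"x":-0.0466,"y":0.194,"z":0.025,"spin":0}]'
python3 -m handwheel '[{"fingers":0.0,"x":0,"y":-0.01,"z":0,"spin":0},{"fingers":0.0,"x":0,"y":-0.03,"z":0,"spin":0},{"fingers":0.4,"x":0,"y":-0.04,"z":-0.003,"spin":0},{"fingers":1,"x":0,"y":-0.04,"z":-0.006,"spin":0},{"fingers":1,"x":0,"y":-0.04,"z":-0.006,"spin":0},{"fingers":1,"x":0,"y":-0.04,"z":-0.006,"spin":0},{"fingers":1,"x":0,"y":-0.04,"z":-0.006,"spin":0},{"fingers":1,"x":0,"y":-0.04,"z":-0.006,"spin":0},{"fingers":1,"x":0,"y":-0.04,"z":-0.006,"spin":0},{"fingers":1,"x":0,"y":-0.04,"z":-0.006,"spin":0}]'
python3 - <<'E'
from h import *
o=get_obs();im,d,c=shot('wrist');P=cloud(d,c);save(im,'w4.png')
near=(abs(P[...,0]-.64)<.11)&(abs(P[...,1]-.165)<.07)
Q=P[near&(P[...,2]>.038)&(P[...,2]<.05)];r=cv2.minAreaRect((Q[:,:2]*1000).astype(np.float32));print(r)
L=(P-o['ee_pos'])@R(o);q=L[near&(P[...,2]>.038)&(P[...,2]<.05)];print('tool frame rim min/max',np.percentile(q,[.2,99.8],axis=0).round(4))
Q=P[near&(P[...,2]>.018)&(P[...,2]<.038)&(abs(L[...,0])<.035)&(L[...,2]<.03)];print('dowel',len(Q),Q.mean(0) if len(Q) else'')
E
```

```text
time_s: 25.05
ee_pos: [0.6739, 0.1647, 0.0433]
eef_rot: [-1.568, 0.0, -1.472]
force: [0.9, -0.0, -0.8]
grip_width: 0.0377
time_s: 26.05
ee_pos: [0.6671, 0.164, 0.0813]
eef_rot: [-1.571, 0.0, -1.472]
force: [0.2, -0.1, -0.7]
grip_width: 0.0938
((632.929443359375, 163.46836853027344), (147.45867919921875, 92.42046356201172), 5.675548553466797)
tool frame rim min/max [[-0.0489  0.0314 -0.1066]
 [ 0.043   0.0432  0.0396]]
dowel 1736 [0.673094   0.16485354 0.02973226]
```

```bash
python3 -m handwheel '[{"fingers":1,"x":-0.003,"y":0,"z":0,"spin":0},{"fingers":1,"x":-0.003,"y":0.008,"z":0,"spin":0},{"fingers":1,"x":-0.003,"y":0.018,"z":0,"spin":0},{"fingers":1,"x":-0.003,"y":0.028,"z":0,"spin":0},{"fingers":1,"x":-0.003,"y":0.036,"z":0,"spin":0},{"fingers":1,"x":-0.003,"y":0.042,"z":0,"spin":0},{"fingers":1,"x":-0.003,"y":0.045,"z":0,"spin":0},{"fingers":0.6,"x":-0.003,"y":0.045,"z":0,"spin":0},{"fingers":0.5,"x":-0.003,"y":0.045,"z":0,"spin":0},{"fingers":0.5,"x":-0.003,"y":0.045,"z":0,"spin":0}]' 50
```

```text
time_s: 27.1
ee_pos: [0.6669, 0.167, 0.0366]
eef_rot: [-1.571, 0.0, -1.472]
force: [-0.3, -0.2, -3.7]
grip_width: 0.0917
```

```bash
python3 -m handwheel '[{"fingers":0.5,"x":0,"y":-0.004,"z":0,"spin":0},{"fingers":0.5,"x":0,"y":-0.018,"z":0,"spin":0},{"fingers":0.5,"x":0,"y":-0.04,"z":0,"spin":0},{"fingers":0.5,"x":0,"y":-0.07,"z":0,"spin":0},{"fingers":0.5,"x":0.002,"y":-0.105,"z":0,"spin":0},{"fingers":0.5,"x":0.006,"y":-0.14,"z":0,"spin":0},{"fingers":0.5,"x":0.014,"y":-0.175,"z":0,"spin":0},{"fingers":0.5,"x":0.026,"y":-0.205,"z":0,"spin":0},{"fingers":0.5,"x":0.042,"y":-0.225,"z":0,"spin":0},{"fingers":0.5,"x":0.062,"y":-0.235,"z":0,"spin":0}]' 60
python3 -m handwheel '[{"fingers":0.5,"x":0.022,"y":-0.005,"z":0.001,"spin":0},{"fingers":0.5,"x":0.048,"y":-0.01,"z":0.002,"spin":0},{"fingers":0.5,"x":0.076,"y":-0.01,"z":0.004,"spin":0},{"fingers":0.5,"x":0.106,"y":-0.01,"z":0.006,"spin":0},{"fingers":0.5,"x":0.136,"y":-0.01,"z":0.008,"spin":0},{"fingers":0.5,"x":0.166,"y":-0.01,"z":0.01,"spin":0},{"fingers":0.5,"x":0.194,"y":-0.01,"z":0.01,"spin":0},{"fingers":0.5,"x":0.22,"y":-0.01,"z":0.01,"spin":0},{"fingers":0.5,"x":0.24,"y":-0.005,"z":0.01,"spin":0},{"fingers":0.5,"x":0.254,"y":0.0,"z":0.01,"spin":0}]'
python3 -m handwheel '[{"fingers":0.5,"x":0.006,"y":0.005,"z":0,"spin":0},{"fingers":0.5,"x":0.008,"y":0.012,"z":0,"spin":0},{"fingers":0.5,"x":0.008,"y":0.016,"z":0,"spin":0},{"fingers":0.5,"x":0.008,"y":0.018,"z":0,"spin":0},{"fingers":0.5,"x":0.008,"y":0.018,"z":0,"spin":0},{"fingers":0.5,"x":0.008,"y":0.018,"z":0,"spin":0},{"fingers":0.5,"x":0.008,"y":0.018,"z":0,"spin":0},{"fingers":0.5,"x":0.008,"y":0.018,"z":0,"spin":0},{"fingers":0.5,"x":0.008,"y":0.018,"z":0,"spin":0},{"fingers":0.5,"x":0.008,"y":0.018,"z":0,"spin":0}]' 7
python3 -c "
from h import *
print(hop(get_obs()['ee_pos']));floor()"
```

```text
time_s: 28.1
ee_pos: [0.6732, 0.105, 0.2751]
eef_rot: [-1.567, 0.0, -1.471]
force: [0.6, -0.2, -3.8]
grip_width: 0.0915
time_s: 29.1
ee_pos: [0.7079, -0.1483, 0.2707]
eef_rot: [-1.571, 0.0, -1.473]
force: [0.3, 1.2, -3.2]
grip_width: 0.0914
time_s: 30.1
ee_pos: [0.7089, -0.1545, 0.2535]
eef_rot: [-1.571, -0.0, -1.472]
force: [0.2, 0.6, -3.7]
grip_width: 0.0924
[4.12155400e-02 2.24077778e-04 2.53475997e-01]
floor tilt (np.int64(256), np.float64(0.0), np.float64(-0.032999999999999974)) 1113 objs above floor 76 -0.10346739531053104
```

```bash
python3 -m handwheel '[{"fingers":0.5,"x":0,"y":0,"z":0,"spin":0},{"fingers":0.5,"x":0,"y":0,"z":0,"spin":0},{"fingers":0.5,"x":0,"y":0,"z":0,"spin":0},{"fingers":0.5,"x":0,"y":0,"z":0,"spin":0},{"fingers":0.5,"x":0,"y":0,"z":0,"spin":0},{"fingers":0.5,"x":0,"y":0,"z":0,"spin":0},{"fingers":0.5,"x":0,"y":0,"z":0,"spin":0},{"fingers":0.5,"x":0,"y":0,"z":0,"spin":0},{"fingers":0.5,"x":0,"y":0,"z":0,"spin":0},{"fingers":0.5,"x":0,"y":0,"z":0,"spin":0}]' 5
python3 -c "
from h import *
floor();print(get_obs()['force'])"
```

```text
time_s: 31.15
ee_pos: [0.7089, -0.1545, 0.2535]
eef_rot: [-1.571, -0.0, -1.472]
force: [0.2, -0.0, -3.1]
grip_width: 0.0922
floor tilt (np.int64(285), np.float64(45.0), np.float64(-0.035999999999999976)) 1209 objs above floor 2 -0.1044163009879765
[ 0.15043918  0.0835645  -2.14627176]
```

```bash
python3 -m handwheel '[{"fingers":0.5,"x":0,"y":0,"z":0,"spin":0},{"fingers":0.5,"x":0,"y":0,"z":0,"spin":0},{"fingers":0.5,"x":0,"y":0,"z":0,"spin":0},{"fingers":0.5,"x":0,"y":0,"z":0,"spin":0},{"fingers":0.5,"x":0,"y":0,"z":0,"spin":0},{"fingers":0.5,"x":0,"y":0,"z":0,"spin":0},{"fingers":0.5,"x":0,"y":0,"z":0,"spin":0},{"fingers":0.5,"x":0,"y":0,"z":0,"spin":0},{"fingers":0.5,"x":0,"y":0,"z":0,"spin":0},{"fingers":0.5,"x":0,"y":0,"z":0,"spin":0}]' 5
python3 - <<'E'
from h import *
im=floor();o=get_obs();print(o['force'])
im,d,c=shot('side');P=cloud(d,c);H=hop(P)*1000;hsv=cv2.cvtColor(im,cv2.COLOR_RGB2HSV)
L=(P-o['ee_pos'])@R(o)
m=(abs(L[...,0])<.045)&(L[...,2]<.06)&(L[...,2]>-.13)&(L[...,1]<.12)&(L[...,1]>-.05)&(hsv[...,1]>60)
n,lab,st,ce=cv2.connectedComponentsWithStats(m.astype(np.uint8))
for i in range(1,n):
    if st[i,4]>12:
        q=L[lab==i];print('wood in pan zone',st[i],np.median(q[:,[2,1,0]],0).round(3),H[lab==i].mean(0).round(0))
save(cv2.resize(im[130:330,300:500],(600,600)),'s8.png')
E
```

```text
time_s: 32.2
ee_pos: [0.7089, -0.1545, 0.2534]
eef_rot: [-1.571, -0.0, -1.472]
force: [-0.1, 0.2, -2.2]
grip_width: 0.0919
floor tilt (np.int64(299), np.float64(47.0), np.float64(-0.035999999999999976)) 1197 objs above floor 38 -0.10512798265731632
[-0.42343726  0.63521618 -1.89994138]
wood in pan zone [360 204  25  24 253] [-0.072 -0.022 -0.002] [-29.   2. 273.]
wood in pan zone [401 239  19  19 173] [0.024 0.104 0.03 ] [ 65. -29. 150.]
wood in pan zone [343 247  24  27 106] [-0.114  0.09   0.   ] [-72.  -0. 161.]
```

```bash
python3 -m handwheel '[{"fingers":0.5,"x":0,"y":-0.015,"z":0,"spin":0},{"fingers":0.5,"x":0,"y":0.01,"z":0,"spin":0},{"fingers":0.5,"x":0,"y":-0.015,"z":0,"spin":0},{"fingers":0.5,"x":0,"y":0.01,"z":0,"spin":0},{"fingers":0.5,"x":0,"y":-0.015,"z":0,"spin":0},{"fingers":0.5,"x":0,"y":0.01,"z":0,"spin":0},{"fingers":0.5,"x":0,"y":-0.015,"z":0,"spin":0},{"fingers":0.5,"x":0,"y":0.0,"z":0,"spin":0},{"fingers":0.5,"x":0,"y":0.0,"z":0,"spin":0},{"fingers":0.5,"x":0,"y":0.0,"z":0,"spin":0}]' 5
python3 - <<'E'
from h import *
floor();o=get_obs();print(o['force'])
im,d,c=shot('side');save(cv2.resize(im[110:330,290:510],(600,600)),'s9.png')
E
```

```text
time_s: 33.3
ee_pos: [0.7087, -0.1544, 0.253]
eef_rot: [-1.572, 0.001, -1.472]
force: [0.1, 0.3, -3.1]
grip_width: 0.0921
floor tilt (np.int64(238), np.float64(65.0), np.float64(-0.03899999999999998)) 994 objs above floor 13 0.02908856780974698
[ 0.09653733 -0.13858341 -3.4978938 ]
```

View pics/s9.png

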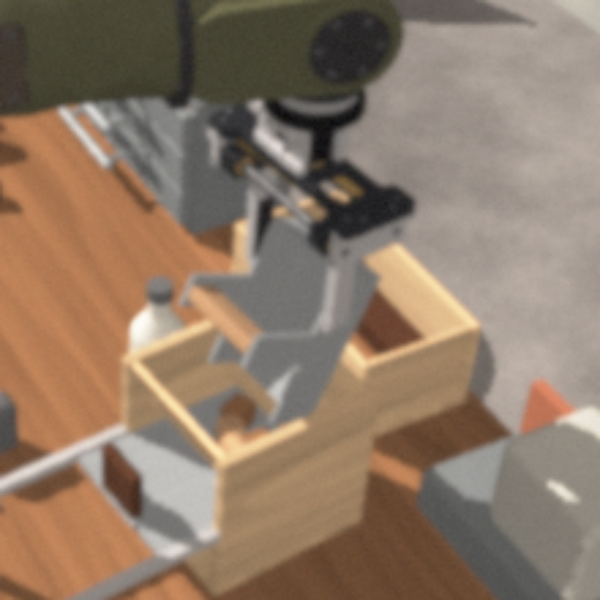

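The pan is empty at 65°, the offcuts are inside the hopper and the blade outside is clear (last viewer picture). Taking the pan back and rolling it upright.

```bash
python3 -m handwheel '[{"fingers":0.5,"x":0,"y":-0.02,"z":0,"spin":0},{"fingers":0.5,"x":-0.005,"y":-0.045,"z":0,"spin":0},{"fingers":0.5,"x":-0.025,"y":-0.055,"z":-0.008,"spin":0},{"fingers":0.5,"x":-0.06,"y":-0.055,"z":-0.02,"spin":0},{"fingers":0.5,"x":-0.105,"y":-0.055,"z":-0.036,"spin":0},{"fingers":0.5,"x":-0.15,"y":-0.055,"z":-0.05,"spin":0},{"fingers":0.5,"x":-0.195,"y":-0.055,"z":-0.066,"spin":0},{"fingers":0.5,"x":-0.24,"y":-0.05,"z":-0.08,"spin":0},{"fingers":0.5,"x":-0.28,"y":-0.03,"z":-0.092,"spin":0},{"fingers":0.5,"x":-0.31,"y":0,"z":-0.101,"spin":0}]' 20
python3 -m handwheel '[{"fingers":0.5,"x":-0.012,"y":0.035,"z":-0.003,"spin":0},{"fingers":0.5,"x":-0.014,"y":0.075,"z":-0.003,"spin":0},{"fingers":0.5,"x":-0.014,"y":0.11,"z":-0.003,"spin":0},{"fingers":0.5,"x":-0.014,"y":0.13,"z":-0.003,"spin":0},{"fingers":0.5,"x":-0.014,"y":0.141,"z":-0.003,"spin":0},{"fingers":0.5,"x":-0.014,"y":0.146,"z":0.003,"spin":0},{"fingers":0.5,"x":-0.014,"y":0.15,"z":0.012,"spin":0},{"fingers":0.5,"x":-0.014,"y":0.157,"z":0.024,"spin":0},{"fingers":0.5,"x":-0.014,"y":0.165,"z":0.036,"spin":0},{"fingers":0.5,"x":-0.014,"y":0.172,"z":0.044,"spin":0}]' 10
python3 - <<'E'
from h import *
o=get_obs();print(o['force'],o['moment'],toolshift(np.array([.655,.165,.036])-o['ee_pos']).round(4));floor()
E
```

```text
time_s: 34.4
ee_pos: [0.5771, 0.1463, 0.2551]
eef_rot: [-1.567, 0.001, -1.47]
force: [0.6, -0.1, -2.6]
grip_width: 0.0921
time_s: 35.4
ee_pos: [0.6224, 0.1626, 0.0834]
eef_rot: [-1.566, 0.0, -1.472]
force: [3.4, 1.7, 3.9]
grip_width: 0.0923
[3.37969624 1.73147171 3.9244259 ] [ 0.111433   -0.53500393  0.04593438] [0.0009 0.0476 0.0325]
floor tilt (np.int64(146), np.float64(21.0), np.float64(-0.044999999999999984)) 888 objs above floor 37 0.009773039564311633
```

```bash
python3 -m handwheel '[{"fingers":0.5,"x":0,"y":0.005,"z":0.008,"spin":0},{"fingers":0.5,"x":0,"y":0.012,"z":0.016,"spin":0},{"fingers":0.5,"x":0,"y":0.02,"z":0.022,"spin":0},{"fingers":0.5,"x":0,"y":0.028,"z":0.027,"spin":0},{"fingers":0.5,"x":0,"y":0.035,"z":0.03,"spin":0},{"fingers":0.5,"x":0,"y":0.042,"z":0.032,"spin":0},{"fingers":0.5,"x":0,"y":0.047,"z":0.032,"spin":0},{"fingers":0.5,"x":0,"y":0.047,"z":0.032,"spin":0},{"fingers":1,"x":0,"y":0.047,"z":0.032,"spin":0},{"fingers":1,"x":0,"y":0.047,"z":0.032,"spin":0}]' 8
python3 -m handwheel '[{"fingers":1,"x":0,"y":0,"z":0,"spin":0},{"fingers":1,"x":0,"y":-0.01,"z":0,"spin":0},{"fingers":1,"x":0,"y":-0.04,"z":0,"spin":0},{"fingers":1,"x":0,"y":-0.08,"z":0,"spin":0},{"fingers":1,"x":0,"y":-0.125,"z":0,"spin":0},{"fingers":1,"x":0.02,"y":-0.165,"z":-0.01,"spin":0},{"fingers":1,"x":0.055,"y":-0.18,"z":-0.03,"spin":0},{"fingers":0.6,"x":0.1,"y":-0.18,"z":-0.045,"spin":0},{"fingers":0.2,"x":0.145,"y":-0.18,"z":-0.06,"spin":0},{"fingers":-0.1,"x":0.19,"y":-0.18,"z":-0.08,"spin":0}]'
python3 - <<'E'
from h import *
im,d,c=shot('top');P=cloud(d,c)
m=(abs(P[...,0]-.63)<.12)&(abs(P[...,1]-.165)<.1)
for z0,z1 in((.03,.06),(.095,.125)):
    q=P[m&(P[...,2]>z0)&(P[...,2]<z1)];print(z0,len(q),cv2.minAreaRect((q[:,:2]*1000).astype(np.float32)) if len(q)>4 else '',np.median(q[:,2]))
save(im,'t4.png')
# next: 0.2 m over the gate handle
print(get_obs()['ee_pos'],toolshift(HC+HR@np.array([-.128,0,.2])-get_obs()['ee_pos']).round(4))
E
```

```text
time_s: 36.45
ee_pos: [0.6516, 0.1655, 0.0341]
eef_rot: [-1.572, -0.0, -1.471]
force: [0.9, -0.7, 0.4]
grip_width: 0.0942
time_s: 37.45
ee_pos: [0.5905, -0.0331, 0.2154]
eef_rot: [-1.57, -0.0, -1.471]
force: [1.1, -1.1, 0.1]
grip_width: 0.0735
0.03 411 ((632.5657958984375, 162.4810791015625), (146.89144897460938, 91.01376342773438), 5.673938751220703) 0.04434413494217735
0.095 362 ((635.36328125, 162.94589233398438), (30.230560302734375, 91.35908508300781), 5.766870021820068) 0.10768299614616697
[ 0.58879257 -0.03900623  0.21543072] [ 0.1273  0.0156 -0.0607]
```

```bash
python3 -m handwheel '[{"fingers":-0.1,"x":0.02,"y":0,"z":-0.01,"spin":0},{"fingers":-0.1,"x":0.05,"y":0,"z":-0.025,"spin":0},{"fingers":-0.1,"x":0.085,"y":0,"z":-0.04,"spin":0},{"fingers":-0.1,"x":0.11,"y":0,"z":-0.052,"spin":0},{"fingers":-0.1,"x":0.122,"y":0.01,"z":-0.059,"spin":0},{"fingers":-0.1,"x":0.127,"y":0.015,"z":-0.061,"spin":0},{"fingers":-0.1,"x":0.127,"y":0.015,"z":-0.061,"spin":0},{"fingers":-0.1,"x":0.127,"y":0.015,"z":-0.061,"spin":0},{"fingers":-0.1,"x":0.127,"y":0.015,"z":-0.061,"spin":0},{"fingers":-0.1,"x":0.127,"y":0.015,"z":-0.061,"spin":0}]' 30
python3 - <<'E'
from h import *
o=get_obs();im,d,c=shot('wrist');save(im,'w5.png');H=hop(cloud(d,c))*1000
np.savez('w5.npz',im=im,H=H)
m=(abs(H[...,0])<66)&(abs(H[...,1])<63)&(H[...,2]>100)&(H[...,2]<112);m=m.astype(np.uint8)
n,lab,st,ce=cv2.connectedComponentsWithStats(m)
for i in range(1,n):
    if st[i,4]>60:
        q=H[lab==i];print('in hopper',st[i],q.mean(0).round(0),q.min(0).round(0),q.max(0).round(0))
def rect(n,m):
    q=H[m];print(n,len(q),q.min(0).round(1) if len(q) else'',q.max(0).round(1) if len(q) else'',np.median(q,0).round(1)if len(q) else'')
rect('handle top',(abs(H[...,0]+128)<15)&(abs(H[...,1])<30)&(H[...,2]>126)&(H[...,2]<134))
rect('marker clip',(H[...,0]<-195)&(H[...,0]>-250)&(H[...,1]>60)&(H[...,1]<82)&(H[...,2]>91)&(H[...,2]<101))
rect('pointer',(H[...,0]<-195)&(H[...,0]>-250)&(H[...,1]>37)&(H[...,1]<60)&(H[...,2]>78)&(H[...,2]<100))
rect('rail end',(H[...,0]<-195)&(H[...,1]<-64)&(H[...,1]>-78)&(H[...,2]>78)&(H[...,2]<90))
rect('hopper rim',(abs(H[...,0])<90)&(abs(H[...,1])<85)&(H[...,2]>160)&(H[...,2]<170))
print(o['ee_pos'],hop(o['ee_pos'])*1000)
E
```

```text
time_s: 38.5
ee_pos: [0.5434, -0.1633, 0.1997]
eef_rot: [-1.57, -0.0, -1.471]
force: [0.1, -0.6, 0.5]
grip_width: 0.0422
in hopper [ 280    1   74   89 3201] [ -0.  16. 106.] [-25.  -6. 100.] [ 25.  37. 109.]
in hopper [ 356    0   67   72 2850] [  6. -25. 107.] [-16. -46. 100.] [ 27.  -8. 112.]
in hopper [ 239   91  207   31 2223] [-39.  -3. 106.] [-44. -63. 100.] [-27.  63. 112.]
handle top 1541 [-132.5  -24.7  126. ] [-120.7   25.   133.1] [-125.9    0.   130.7]
marker clip 0   
pointer 84 [-223.6   37.3   89.7] [-221.3   53.1   95.2] [-222.4   45.1   92.6]
rail end 37 [-203.   -72.1   82.3] [-195.   -67.5   84.8] [-197.7  -70.7   83.6]
hopper rim 14767 [-79.4 -76.3 160. ] [  9.2  78.1 167.9] [-51.6   1.6 165. ]
[ 0.54337869 -0.16326022  0.19965044] [-124.34861047    7.92926122  199.65043698]
```

```bash
python3 -m handwheel '[{"fingers":-0.1,"x":0.0,"y":-0.02,"z":0.02,"spin":0},{"fingers":-0.1,"x":0,"y":-0.04,"z":0.05,"spin":0},{"fingers":-0.1,"x":0,"y":-0.06,"z":0.08,"spin":0},{"fingers":-0.1,"x":0,"y":-0.06,"z":0.09,"spin":0},{"fingers":-0.1,"x":0,"y":-0.06,"z":0.09,"spin":0},{"fingers":-0.1,"x":0,"y":-0.06,"z":0.09,"spin":0},{"fingers":-0.1,"x":0,"y":-0.06,"z":0.09,"spin":0},{"fingers":-0.1,"x":0,"y":-0.06,"z":0.09,"spin":0},{"fingers":-0.1,"x":0,"y":-0.06,"z":0.09,"spin":0},{"fingers":-0.1,"x":0,"y":-0.06,"z":0.09,"spin":0}]'
python3 - <<'E'
from h import *
im,d,c=shot('wrist');save(im,'w6.png');H=hop(cloud(d,c))*1000
m=(abs(H[...,1])<63)&(abs(H[...,0])<70)&(H[...,2]>84)&(H[...,2]<165)
# 3mm height map, excluding sloped ends
hm=np.zeros((48,44))
ix=((H[...,0]+72)/3).astype(int);iy=((H[...,1]+66)/3).astype(int)
for a,b,z in zip(ix[m],iy[m],H[...,2][m]): hm[a,b]=max(hm[a,b],z)
for r in hm[::-1]: print(''.join('.' if z==0 else chr(ord('a')+int((z-84)/4)) for z in r[::-1]))
print(get_obs()['ee_pos'])
E
```

```text
time_s: 39.55
ee_pos: [0.6324, -0.1551, 0.2596]
eef_rot: [-1.571, -0.0, -1.472]
force: [0.8, 0.1, -0.0]
grip_width: 0.042
.tttttttsttstttsttstsssssstssssstttttststst.
.tssstsssssssssssssssssssssssssssssssssssss.
.rrrrrrrrrrrqrrrrrrrrrrrrrrrrqqqqqrrqrrrrrq.
.pppppppppqpppqpppppppppppppppppppppppppppp.
.oooooooooooooooooooooooooooooooooooonnnonn.
.mmmnnnnnnnnmnnnnmnnmnnnmnmmmmnmmmnmmmmmmmp.
.lmllllllmllllllllllllllllllllllllklllllllk.
.kkkkkkkkkkkkkkjkjjjjjjjjkjkkkkjjkkkkkkjkjj.
.iiiiiiiiiiiiiiiiiiiiiiiiiiiihiiiiiiiiiiiii.
.hhhhhghhhghhhgghhhggghghghghgggggghhhhhhhh.
.ffffffffffffffffffffffffffffffffffffefffff.
.ddeeedddddeedeeeeeeeeeeedddeddfffffdddddde.
..............................fgggggf.......
.............................fggffggg.......
.............................ggggggggf......
..............eff............ggggggggg......
..........effffff............ggggggggg......
.........ffffffffe...........gggggggg.......
.........fffffffff...........fggggggg.......
.........effffffff.......ffffefggggg........
..........ffffffff.......fffffffff..........
..........ffffffffe......ffffffff
[... 519 characters left out ...]
............hhhhhhiiih..........
........................ghhhhhhhh...........
.ddddddddddddddddddddddefggggghhhgedddddedd.
.eeffffeeffffefeffffefffffeffffffffffffffff.
.ggggggggghgggggggggggggggggggggggggggggggg.
.hhhhhihhiihiiiiiihihhhhihhiiihhihiihihihii.
.jjjjjjjjjjjjjjjjjjjjjjjjjjjjjjjjjjjjjjjjjj.
.kkkkkkkklklkkkkkkkkkkkkkklkkkkkklklllkkllk.
.mmmmmmmmmmmmmmmmmmmmmmmmmmmmmmmmmmmmmmmmmm.
.nnnnnnnnnnnnonnnnnnnnnnnnnnnnnnnoonnnnonnn.
.ooooppoopopopppppppppoppppppppoppppppppppp.
.qqppppoqqqqqqqqqqqqqqqqqqqqrqqpoppqqqqrqqq.
.sp......rsrrrsssssrsrssssrsss......qssssss.
.s.......stttstttttttttttttttt.......tttttt.
.........tttutuuuutuutuuttuttu........uuuuu.
[ 0.63247099 -0.15505301  0.25952958]
```

All five offcuts show up in the hopper height map. Now over the gate handle with a quarter turn.

```bash
python3 -m handwheel '[{"fingers":-0.2,"x":0.001,"y":0,"z":-0.01,"spin":-8},{"fingers":-0.2,"x":0.002,"y":0,"z":-0.025,"spin":-16},{"fingers":-0.2,"x":0.003,"y":0,"z":-0.045,"spin":-24.5},{"fingers":-0.2,"x":0.005,"y":0.01,"z":-0.065,"spin":-33},{"fingers":-0.2,"x":0.006,"y":0.02,"z":-0.08,"spin":-41.5},{"fingers":-0.2,"x":0.007,"y":0.03,"z":-0.088,"spin":-50},{"fingers":-0.2,"x":0.007,"y":0.04,"z":-0.092,"spin":-58.5},{"fingers":-0.2,"x":0.007,"y":0.05,"z":-0.092,"spin":-67},{"fingers":-0.2,"x":0.007,"y":0.06,"z":-0.092,"spin":-75.5},{"fingers":-0.2,"x":0.007,"y":0.06,"z":-0.092,"spin":-84}]'
python3 -m handwheel '[{"fingers":-0.2,"x":0,"y":0,"z":0,"spin":-5},{"fingers":-0.2,"x":0,"y":0,"z":0,"spin":-6},{"fingers":-0.2,"x":0,"y":0,"z":0,"spin":-6},{"fingers":-0.2,"x":0,"y":0,"z":0,"spin":-6},{"fingers":-0.2,"x":0,"y":0,"z":0,"spin":-6},{"fingers":-0.2,"x":0,"y":0,"z":0,"spin":-6},{"fingers":-0.2,"x":0,"y":0,"z":0,"spin":-6},{"fingers":-0.2,"x":0,"y":0,"z":0,"spin":-6},{"fingers":-0.2,"x":0,"y":0,"z":0,"spin":-6},{"fingers":-0.2,"x":0,"y":0,"z":0,"spin":-6}]'
python3 - <<'E'
from h import *
o=get_obs();r=R(o);print(np.degrees(np.arctan2(r[1,0],r[0,0])),hop(o['ee_pos'])*1000)
im,d,c=shot('wrist');save(im,'w7.png');H=hop(cloud(d,c))*1000
def rect(n,m):
    q=H[m];print(n,len(q),q.min(0).round(1) if len(q) else'',q.max(0).round(1) if len(q) else'',np.median(q,0).round(1)if len(q) else'')
rect('handle top',(abs(H[...,0]+128)<15)&(abs(H[...,1])<30)&(H[...,2]>126)&(H[...,2]<134))
rect('clip',(H[...,0]<-195)&(H[...,0]>-250)&(H[...,1]>60)&(H[...,1]<82)&(H[...,2]>91)&(H[...,2]<101))
rect('pointer',(H[...,0]<-195)&(H[...,0]>-250)&(H[...,1]>37)&(H[...,1]<60)&(H[...,2]>78)&(H[...,2]<100))
print(toolshift(HC+HR@np.array([-.1275,0,.113])-o['ee_pos']).round(4))
E
```

```text
time_s: 40.6
ee_pos: [0.5412, -0.171, 0.1982]
eef_rot: [-1.57, 0.002, 0.001]
force: [0.2, 1.0, 0.3]
grip_width: 0.0376
time_s: 41.6
ee_pos: [0.5417, -0.1711, 0.1994]
eef_rot: [-1.571, 0.0, 0.099]
force: [-0.6, 0.5, -0.3]
grip_width: 0.0376
5.684713414867628 [-126.7605285     0.30905319  199.42398235]
handle top 1498 [-132.9  -24.1  126.3] [-121.2   25.3  133.4] [-126.8    2.2  130.7]
clip 602 [-229.9   60.1   91. ] [-217.4   79.5  100. ] [-222.7   70.6   97.3]
pointer 227 [-225.7   37.1   88.8] [-221.4   59.9   95.1] [-223.1   48.8   93.2]
[-0.0007  0.0864 -0.0003]
```

Two measurements put the pointer 95.8 mm and 96.4 mm out from the closed handle. Grasping the handle.

```bash
python3 -m handwheel '[{"fingers":-0.2,"x":0,"y":0.015,"z":0,"spin":0},{"fingers":-0.2,"x":0,"y":0.035,"z":0,"spin":0},{"fingers":-0.2,"x":0,"y":0.055,"z":0,"spin":0},{"fingers":-0.2,"x":0,"y":0.072,"z":0,"spin":0},{"fingers":-0.2,"x":0,"y":0.082,"z":0,"spin":0},{"fingers":-0.2,"x":0,"y":0.086,"z":0,"spin":0},{"fingers":-0.6,"x":0,"y":0.086,"z":0,"spin":0},{"fingers":-1,"x":0,"y":0.086,"z":0,"spin":0},{"fingers":-1,"x":0,"y":0.086,"z":0,"spin":0},{"fingers":-1,"x":0,"y":0.086,"z":0,"spin":0}]' 40
python3 -c "
from h import *
o=get_obs();print(hop(o['ee_pos'])*1000,o['force'],o['grip_width'])"
```

```text
time_s: 42.65
ee_pos: [0.5415, -0.1713, 0.1141]
eef_rot: [-1.571, 0.001, 0.099]
force: [-1.4, 0.2, 1.5]
grip_width: 0.0116
[-127.03368542    0.15977555  114.12630486] [-1.3640556   0.21958852  1.4727857 ] 0.011576536428527948
```

```bash
python3 -m handwheel '[{"fingers":-1,"x":-0.004,"y":0,"z":0,"spin":0},{"fingers":-1,"x":-0.014,"y":0,"z":0,"spin":0},{"fingers":-1,"x":-0.028,"y":0,"z":0,"spin":0},{"fingers":-1,"x":-0.044,"y":0,"z":0,"spin":0},{"fingers":-1,"x":-0.06,"y":0,"z":0,"spin":0},{"fingers":-1,"x":-0.074,"y":0,"z":0,"spin":0},{"fingers":-1,"x":-0.085,"y":0,"z":0,"spin":0},{"fingers":-1,"x":-0.092,"y":0,"z":0,"spin":0},{"fingers":-1,"x":-0.096,"y":0,"z":0,"spin":0},{"fingers":-1,"x":-0.096,"y":0,"z":0,"spin":0}]' 40
python3 -m handwheel '[{"fingers":-1,"x":0,"y":0,"z":0,"spin":0},{"fingers":-1,"x":0,"y":0,"z":0,"spin":0},{"fingers":-1,"x":0,"y":0,"z":0,"spin":0},{"fingers":-1,"x":0,"y":0,"z":0,"spin":0},{"fingers":-1,"x":0,"y":0,"z":0,"spin":0},{"fingers":-1,"x":0,"y":0,"z":0,"spin":0},{"fingers":-1,"x":0,"y":0,"z":0,"spin":0},{"fingers":-1,"x":0,"y":0,"z":0,"spin":0},{"fingers":-1,"x":0,"y":0,"z":0,"spin":0},{"fingers":-1,"x":0,"y":0,"z":0,"spin":0}]' 40
cat > chk.py <<'E'
from h import *
o=get_obs();print(hop(o['ee_pos'])*1000,o['force'],o['grip_width'])
for n in('wrist','side','top'):
    im,d,c=shot(n);save(im,'end_'+n+'.png');H=hop(cloud(d,c))*1000
    def rect(k,m):
        q=H[m];print(n,k,len(q),*( (q.min(0).round(1),q.max(0).round(1),np.median(q,0).round(1)) if len(q) else ()))
    rect('handle top',(abs(H[...,0]+223)<18)&(abs(H[...,1])<30)&(H[...,2]>125)&(H[...,2]<135))
    rect('pointer/clip',(abs(H[...,0]+223)<12)&(H[...,1]>37)&(H[...,1]<80)&(H[...,2]>88)&(H[...,2]<101))
    m=(abs(H[...,0])<62)&(abs(H[...,1])<68);rect('above gate level in throat',m&(abs(H[...,0])<30)&(abs(H[...,1])<60)&(H[...,2]>76)&(H[...,2]<160));rect('in box',m&(abs(H[...,0])<34)&(H[...,2]>-5)&(H[...,2]<70))
E
python3 chk.py
```

```text
time_s: 43.65
ee_pos: [0.4467, -0.1812, 0.1141]
eef_rot: [-1.573, -0.003, 0.099]
force: [9.3, -2.9, -2.6]
grip_width: 0.0118
time_s: 44.65
ee_pos: [0.4471, -0.1811, 0.1141]
eef_rot: [-1.573, -0.003, 0.099]
force: [8.8, -3.5, -0.6]
grip_width: 0.012
[-221.92870429   -0.28952556  114.06681666] [ 8.79604195 -3.53962897 -0.63775816] 0.01198249945835122
wrist handle top 3784 [-239.8  -21.6  125. ] [-205.    25.1  135. ] [-222.     8.1  130.7]
wrist pointer/clip 1539 [-229.8   37.    91.9] [-217.9   79.8   99.4] [-223.7   68.3   97.2]
wrist above gate level in throat 0
wrist in box 583 [-34.  -65.2   5.4] [ 19.2 -19.5  62.8] [ -8.4 -63.7  32.1]
side handle top 115 [-240.6  -27.1  125.1] [-205.6   12.   135. ] [-221.9   -9.   130.2]
side pointer/clip 36 [-230.4   42.6   89.4] [-218.1   78.4   99.7] [-224.2   61.4   93.8]
side above gate level in throat 0
side in box 284 [-33.9   7.3   0.5] [34.  68.  69.5] [ 2.4 65.4 31.6]
top handle top 0
top pointer/clip 67 [-230.8   37.3   88.9] [-219.2   78.9  100.5] [-225.    67.1   95.8]
top above gate level in throat 0
top in box 1546 [-31.6 -67.7  -3.3] [34.  51.5 68.9] [  2.7 -14.8   8.8]
```

```bash
python3 -m handwheel '[{"fingers":-1,"x":-0.001,"y":0,"z":0,"spin":0},{"fingers":-1,"x":-0.0015,"y":0,"z":0,"spin":0},{"fingers":-1,"x":-0.0015,"y":0,"z":0,"spin":0},{"fingers":-1,"x":-0.0015,"y":0,"z":0,"spin":0},{"fingers":-1,"x":-0.0015,"y":0,"z":0,"spin":0},{"fingers":-1,"x":-0.0015,"y":0,"z":0,"spin":0},{"fingers":-1,"x":-0.0015,"y":0,"z":0,"spin":0},{"fingers":-1,"x":-0.0015,"y":0,"z":0,"spin":0},{"fingers":-1,"x":-0.0015,"y":0,"z":0,"spin":0},{"fingers":-1,"x":-0.0015,"y":0,"z":0,"spin":0}]' 40
python3 - <<'E'
from h import *
o=get_obs();print(hop(o['ee_pos'])*1000,o['force'])
im,d,c=shot('top');P=cloud(d,c);H=hop(P)*1000
hm=np.zeros((19,18))
m=(abs(H[...,0])<72)&(abs(H[...,1])<68)&(H[...,2]<165)
for p in H[m]:
    a,b=int((p[0]+76)/8),int((p[1]+72)/8);hm[a,b]=max(hm[a,b],p[2])
print(hm[::-1,::-1].astype(int))
m=(abs(P[...,0]-.63)<.12)&(abs(P[...,1]-.165)<.1)
for z0,z1 in((.03,.06),(.095,.125)):
    q=P[m&(P[...,2]>z0)&(P[...,2]<z1)];print('pan',len(q),np.median(q[:,2]) if len(q) else '')
E
```

```text
time_s: 45.8
ee_pos: [0.4456, -0.1813, 0.1141]
eef_rot: [-1.573, -0.003, 0.099]
force: [9.3, -2.9, -2.1]
grip_width: 0.0118
[-223.41508142   -0.28019277  114.08880696] [ 9.26869546 -2.88855998 -2.0678131 ]
[[164 163 163 162 162 161 164 162 163 163 163 161 163 164 161 162 164 163]
 [164 159 155 155 158 156 160 157 158 161 158 155 157 159 157 154 158 164]
 [163 148 140 141 141 140 148 144 139 141 141 140 141 140 140 140 140 163]
 [164 126 126 126 127 125 128 127 126 121 123 123 128 125 122 126 156 163]
 [163 111 116 115 113 114 112 116 109 111 113 112 113 113 111 109 154 164]
 [163  89 103  99  90 100  11  11   8  13  11  12  12  30  33  36 139 164]
 [164   0   9  10   8  11  11  11  11  12   9  10   9  37  36  37 156 162]
 [164   0   0  12  11  10   9   8   9   7  11  12  34  35  38  41 163 164]
 [164   0   7  10   7  11  11   8   8  10  11  10  36  34  35  31  11 163]
 [162   0   4   9  10   9  11  13   9  10  10  38  34  34  33  32 163 164]
 [164   0   8  10   9  10  32  35  39  32   8  33  34  36  37  33   9 163]
 [164   0  30  32  34  31  31  37  40  34  10  11  29  36  28   9   9 164]
 [164   0  33  33  30  32  31  37  37  29  28  31  28  11  10  12  10 162]
 [164   0  30  33   0  94  23  33  99  25  34  95  95   0 101   0   0 163]
 [164 111 111 112 109 111 113 111 112 110 111 113 111 112 114 109 111 163]
 [164 121 127 128 127 127 128 123 125 128 129 127 129 128 132 126 126 162]
 [164 140 141 145 141 144 143 142 142 143 144 140 144 141 143 145 142 163]
 [164 157 159 158 160 155 157 160 156 155 155 154 160 159 158 157 158 163]
 [164 163 162 163 163 164 164 162 163 163 164 163 163 161 163 164 161 160]]
pan 410 0.044524848878156345
pan 364 0.10782246051231574
```

The throat is clear, the offcuts lie in the box with tops at or below about 41 mm, the pan is upright, and the gate is within about 1 mm of the pointer. Handing in.

```bash
python3 -c "
from station import workorder
print(workorder.hand_in())"
```

```text
the job is handed in; nothing more can be done
None
```

I handed the job in at about 46 s of the 72 s, with the gate still held open at the pointer. `hand_in` gave no verdict.

**What I did:** The tool can only shift and turn about its own axis. So I gripped the pan across its width, slightly behind its centre of mass, carried it level with a firm grip, and eased the grip over the hopper so it tipped by gravity.

**What went wrong:** On the first pour I shook the pan, and one dowel stub jumped out onto the gate blade outside the hopper. I set the pan down, put the stub back in it, and poured again with the lip lower in the mouth. I then rolled the pan upright onto the bench, let go, and pulled the gate out.

**Last checks:**
- **Before opening the gate:** the height map showed five offcuts in the hopper.
- **Gate:** the handle is at x = -223.4 mm in the hopper frame. The pointer measured about -223.6 mm with the wrist camera. The side and top cameras put it up to 1.5 mm farther out, which is inside the 7 mm tolerance. The grip is set to 40 N and the spring pull reads about 9 N.
- **Catch box:** nothing is left in the throat, and everything in the box is at or below about 41 mm. I did not count the five offcuts one by one there.
- **Pan:** it stands upright, with its rim and handle at the same heights as at the start.
- **Bystanders:** I kept clear of them and felt no contact, but did not measure their positions again at the end.

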